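Fit the adapter sleeve and hang the bottle to drain

TASK

Slide the orange adapter sleeve over the shaft of the draining stand, lowering it in the grip until it sits fully home on the shoulder, and let go. Then take the rinsed white bottle from its cradle, turn it upside down and lower it over the sleeved shaft until its inner floor rests on the shaft top. Do not let either part drop, and leave the grey sleeve and the other bench things where they are.

Things in the scene. Friction and masses are not known exactly. Their poses are not given: they have to be found in the camera images.
- stand: draining stand, fixed to the bench: dark steel foot disc 110 mm across and 15 mm high, on it a steel collar 40 mm across up to 50 mm above the bench (its top is the shoulder), then a bare steel shaft 23 mm across up to 142 mm, with a 4 mm high chamfer at the top. Origin on the shaft axis at bench level, z up
- shaft_top (a point): centre of the shaft's flat top, 142 mm above the bench
- shoulder (a point): point on the shaft axis at shoulder height, 50 mm above the bench, where the sleeve's lower end has to rest
- sleeve: orange plastic sleeve (a tube open at both ends), 40 mm outside, 26 mm bore (1.5 mm play all round on the shaft), 80 mm tall, about 90 g, standing upright on the bench. Origin at the centre of its lower end, z along the bore, up. Home on the stand, the shaft stands 12 mm out of its top
- grey_sleeve: grey plastic sleeve of the same outer size with an 18 mm bore (does not fit this shaft), standing upright on the bench; to be left alone. Origin at the centre of its lower end
- cradle: green plastic cradle, fixed to the bench: base plate 80 x 120 x 10 mm with two narrow V saddles (each 12 mm thick, at y = +30 and -35 mm, reaching 26 mm either side of the middle, up to 62 mm high). Origin in the middle at bench level; its y axis, level, runs along the bottle from mouth to blue end
- bottle: white straight-sided open bottle, closed end marked by a blue bottom disc: 58 mm outside, 52 mm inside, 115 mm long, bottom 5 mm thick, about 130 g. It lies level in the cradle, axis 85 mm above the bench, blue end towards the robot's left (+y, within 20 degrees). Origin at the outside centre of the closed bottom; z along the axis from bottom to mouth. Grip it about 30 mm from the bottom
- bottle_mouth (a point): centre of the bottle's mouth, 115 mm from the bottom; 32 mm above the bench when hung up. To invert: grip with the tool leaning 45 degrees back over the closed end, then half a turn about the leaning tool axis turns the bottle upside down
- tip_box: orange box of pipette tips, 85 x 120 x 61 mm, a bystander. Origin at the centre of its underside
- jar: amber jar 64 mm across and 90 mm high, a bystander. Origin at the centre of its underside
- spray: white spray bottle with green head, 72 mm across and 191 mm high, a bystander. Origin at the centre of its underside

How it is judged (in metres and radians):
On the way, in this order (a step that is already met when the one before it is completed fails the run):
1. the orange sleeve, still gripped, is on the shaft: its lower end is at least 10 mm below the shaft top (z of sleeve in the frame of stand between 0.058 and 0.132 m and horizontal distance between sleeve and stand below 0.006 m and angle between sleeve's own z axis and vertical below 0.1 rad and contact force between the fingers and sleeve above 1 N), for 0.1 s.
2. the orange sleeve is fully home on the shoulder (within 3 mm), upright, and released (z of sleeve in the frame of stand between 0.047 and 0.053 m and horizontal distance between sleeve and stand below 0.004 m and angle between sleeve's own z axis and vertical below 0.06 rad and contact force between the fingers and sleeve below 0.1 N), for 0.3 s.
3. the bottle, still gripped and upside down (within 15 degrees), is over the sleeved shaft with its mouth at least 20 mm below the shaft top (z of sleeve in the frame of stand between 0.047 and 0.053 m and horizontal distance between sleeve and stand below 0.004 m and angle between sleeve's own z axis and vertical below 0.06 rad and z of bottle_mouth in the frame of stand below 0.122 m and horizontal distance between bottle_mouth and stand below 0.02 m and angle between bottle's own z axis and vertical above 2.88 rad and contact force between the fingers and bottle above 1 N), for 0.1 s.
At the end, for the whole second after the job is handed in: Orange sleeve home on the shoulder (lower end within 3 mm of it, within 4 mm of the axis, upright within 3 degrees); bottle at rest upside down over it, inner floor on the shaft top (mouth height within 4 mm), within 9 mm of the axis, upright within 5 degrees; the robot touches nothing (z of sleeve in the frame of stand between 0.047 and 0.053 m and horizontal distance between sleeve and stand below 0.004 m and angle between sleeve's own z axis and vertical below 0.06 rad and z of bottle_mouth in the frame of stand between 0.027 and 0.036 m and z of bottle in the frame of stand between 0.142 and 0.151 m and horizontal distance between bottle and stand below 0.009 m and angle between bottle's own z axis and vertical above 3.04 rad and linear speed of bottle below 0.02 m/s and angular speed of bottle below 0.2 rad/s and contact force between each of the arm, the fingers and bottle below 0.1 N and contact force between bottle and stand above 0.3 N).
It fails at once if the orange sleeve is let drop (moves faster than 0.35 m/s out of the grip, as from a fall of more than about 6 mm) (contact force between the fingers and sleeve below 0.1 N and linear speed of sleeve above 0.35 m/s).
It fails at once if the bottle is let drop (moves faster than 0.35 m/s out of the grip, as from a fall of more than about 6 mm) (contact force between the fingers and bottle below 0.1 N and linear speed of bottle above 0.35 m/s).
It fails at once if the grey sleeve, tip box, jar or spray bottle is moved more than 25 mm (distance of any of grey_sleeve, tip_box, jar, spray from where it was at the start of the episode above 0.025 m).
It also fails if it takes over 69 s, if anything falls off the work surface, if the arm or the gripper's body presses on something with over 40 N, if the wrist force passes 120 N, or if a joint passes its speed limit or range.

ROBOT

A 6-joint arm with a two-finger parallel gripper is mounted at the origin on the work surface. World frame = base frame: x ahead of the robot, y to its left, z up, the work surface at z = 0. Lengths are in mm, angles in rad, forces in N, time in s.
With the tool pointing down it reaches from about 300 to 775 mm from the base axis. Payload 14.6 kg.
Tool frame: the origin (TCP) lies midway between the tips of the shut fingers; the grasp point (between the pads) lies 19 mm behind it (manip.grasp_offset is the distance from the TCP to the grasp point, in mm); z points along the fingers, y is the line along which they close (so a half turn about z gives the same grasp; the last joint's range is limited). The gripper opens to 94 mm and grips with 3 to 60 N. Pads are 16 mm wide; open, the fingers measure 119 mm over their backs; the gripper's body (75 mm by 177 mm) begins 78 mm behind the grasp point.
Start: joints at [1.253, 0.3, 1.521, -0, 1.321, -0.067], TCP at [136.496, 532.783, 205.446] pointing down, gripper open.
Joint ranges: [-3.03, 3.03], [-0.79, 2.21], [0.23, 2.52], [-1.04, 4.18], [0, 3.07], [-2.55, 2.55]. Speed limits (rad/s): [2.22, 2.22, 2.57, 3.14, 3.14, 3.14].

INTERFACE

Orientations are given as [roll, pitch, yaw] about the fixed x, y, z axes, in that order (R = Rz(yaw) Ry(pitch) Rx(roll)).
In Python, from cell import manip, viewer gives the robot as it stands. The module is installed in compiled form; this text tells all that it offers.
- The arm moves only by the tool move_arm, never from a script. Its argument "moves" is a list of rows, each a list of 4 numbers: the shift along the tool's x, y, z in m, then the turn about the tool's z in rad. A call has 1 to 12 rows; each row is the pose to reach, as a shift and turn from the pose commanded when the call began, along the tool's axes at that moment; what a row does not reach only later rows make up. A row lasts 1/10 s, in which the tool goes at most 50 mm and 8.59 degrees, less where a joint would pass 70% of its speed; a pose out of reach is approached as far as the arm can. A call with a gripper value outside its range is refused whole. "jaw" is the finger opening in m, from 0 to 0.094, set as the call begins (left out, the last holds). The fingers move at their own pace and stop on an object; "squeeze" is the grip in N (left out, the last holds). Time passes only in rows, so rows that repeat a pose let the fingers close. It gives the time, the measured TCP pose, the force, the opening and the grip force at its end, in the units of the state.
- manip.read_state(): the state, without advancing time (a new reading comes with each control period).
- viewer.camera(name): name is "side" or "top" or "wrist"; returns a dict with "frame" (400x640x3 uint8, blue, green, red), "z_map" (400x640 float32, mm along the optical axis (not along the pixel's ray), 0 where there is no reading), "fx", "fy", "cx", "cy" (pixels), "origin" and "orientation" of the camera in the world. Camera axes: x right, y down, z forward; pixel columns grow to the right and rows downward; lengths in mm; the calibration is good to about 2 mm. A picture is of the moment at which its call begins.
- manip.sign_off(): hands the job in; it is judged then, once.
The state is a dict: "clock": time; "joints": joint angles; "qd": joint speeds; "effort": joint torques, N m; "eef_pos": TCP position; "eef_rot": TCP orientation; "wrist_force": force on the tool from outside, world axes, zero at the start; "moment": the same for the moment, N m; "finger_gap": finger opening in mm; "finger_force": force on a finger pad.
Only numpy, scipy, OpenCV 4.12 (cv2) and the standard library are available. Lean on these libraries where they do the work, as an engineer would, in place of code of your own. Each camera call takes 0.05 s, during which the arm holds its last target. There are 200 camera calls.

## Working session

There is one attempt and no reset: what is moved stays moved. The work goes in short steps, Python scripts to look and compute and a tool call to move; the robot and the scene stay as the last step left them, time stands still between calls to the robot, and variables do not carry over. Pictures are saved under pics/ and viewed, at most 10 in all, crops included, and the job is handed in when it is done.

Besides the shell and the picture viewer there is one more tool, called after "Emit:" as name(argument=value, ...) on one line, values as JSON. move_arm: Moves the arm, as the interface text tells. Its arguments: {"type":"object","properties":{"moves":{"type":"array"},"jaw":{"type":"number"},"squeeze":{"type":"number"}},"required":["moves"]}

```bash
mkdir -p pics
cat > h.py <<'E'
import numpy as np, cv2
from scipy.spatial.transform import Rotation as R
from cell import manip, viewer
np.set_printoptions(precision=1,suppress=True)
def rot(o):
    o=np.array(o,float)
    return o if o.shape==(3,3) else (R.from_quat(o).as_matrix() if o.size==4 else R.from_euler('xyz',o).as_matrix())
def cloud(c):
    z=c['z_map']; v,u=np.mgrid[:z.shape[0],:z.shape[1]]
    p=np.stack([(u-c['cx'])/c['fx']*z,(v-c['cy'])/c['fy']*z,z],-1)
    return p@rot(c['orientation']).T+np.array(c['origin'])
E
python3 - <<'E'
from h import *
ims=[]
for n in("top","side"):
    c=viewer.camera(n); np.savez(n,**{k:np.array(v) for k,v in c.items()})
    print(n,c['origin'],c['orientation'],c['fx'],c['cx'],c['cy']); cv2.imwrite(f'pics/{n}.png',c['frame'])
print(manip.read_state(), manip.grasp_offset)
E
```

```text
top [ 479.4   -6.6 1095.7] [-3.   0.  -1.6] 391.95403301097963 321.9838407794166 189.75301355387433
side [  23.7 -789.   778.2] [-2.2  0.  -0.6] 415.3393739346742 322.7821973714171 199.68322050648112
{'clock': 0.1, 'joints': array([ 1.3,  0.3,  1.5,  0. ,  1.3, -0.1]), 'qd': array([-0., -0., -0.,  0., -0., -0.]), 'effort': array([  0. , -53.3, -35.3,   0.1,   0. ,  -0. ]), 'eef_pos': array([136.4, 532.6, 205. ]), 'eef_rot': array([-3.1, -0. ,  2.9]), 'wrist_force': array([-1. ,  0.6, -0.3]), 'moment': array([-0. , -0. ,  0.1]), 'finger_force': 0.0, 'finger_gap': 93.9576338608832} 18.8
```

View pics/top.png

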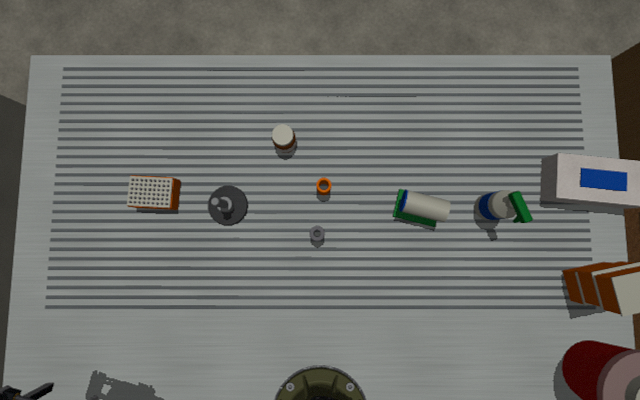

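View pics/side.png

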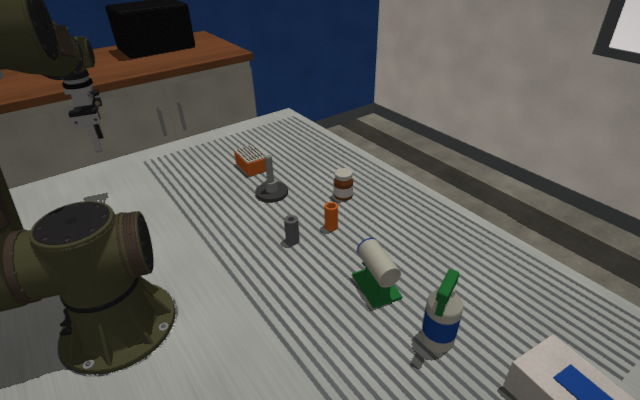

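The top view shows the orange sleeve at (323,186), grey sleeve (317,234), stand (228,205) and the bottle at (422,207) with its blue end on the left. The side view agrees: orange sleeve (331,216), bottle (380,262), stand (270,180).

```bash
cat >> h.py <<'E'
def circ(xy,r):
    from scipy.optimize import least_squares
    return least_squares(lambda p:np.hypot(xy[:,0]-p[0],xy[:,1]-p[1])-r,xy.mean(0),loss='soft_l1').x
E
python3 - <<'E'
from h import *
def blob(m):
    n,l,s,c=cv2.connectedComponentsWithStats(m.astype(np.uint8)); 
    return n,l,s,c
C={n:dict(np.load(n+'.npz')) for n in("top","side")}
P={n:cloud(C[n]) for n in C}
def box(n,u0,u1,v0,v1):
    return P[n][v0:v1,u0:u1].reshape(-1,3), cv2.cvtColor(C[n]['frame'],cv2.COLOR_BGR2HSV)[v0:v1,u0:u1].reshape(-1,3)
def show(name,p): print(name,len(p),'med',np.median(p,0),'min',p.min(0),'max',p.max(0))
# bench check
print('bench',np.median(P['top'][210:220,330:380,2]),np.median(P['side'][250:300,150:250,2]))
for n,bx in (('top',(308,340,172,200)),('side',(318,345,195,235))):
    p,h=box(n,*bx); m=(h[:,0]<18)&(h[:,1]>150)&(p[:,2]>5); q=p[m]; show(n+' orange',q)
    if n=='side': s=q[(q[:,2]>10)&(q[:,2]<72)]; print('circ',circ(s[:,:2],20))
    t=q[q[:,2]>74]; show('  toprim',t); print('mid',(t[:,:2].min(0)+t[:,:2].max(0))/2)
for n,bx in (('top',(305,332,222,248)),('side',(280,303,210,250))):
    p,h=box(n,*bx); q=p[p[:,2]>10]; show(n+' grey',q)
    if n=='side': s=q[(q[:,2]>10)&(q[:,2]<72)]; print('circ',circ(s[:,:2],20))
    t=q[q[:,2]>74]; show('  rim',t)
for n,bx in (('top',(200,255,180,230)),('side',(250,295,145,205))):
    p,h=box(n,*bx)
    t=p[p[:,2]>138]; show(n+' shafttop',t)
    s=p[(p[:,2]>60)&(p[:,2]<132)]; show('shaft',s); print('circ',circ(s[:,:2],11.5))
    s=p[(p[:,2]>20)&(p[:,2]<47)]; print('collar circ',circ(s[:,:2],20))
    t=p[(p[:,2]>10)&(p[:,2]<18)]; show('foot',t);print((t.min(0)+t.max(0))/2)
for n,bx in (('top',(385,460,180,235)),('side',(345,410,230,310))):
    p,h=box(n,*bx)
    q=p[(p[:,2]>66)&(p[:,2]<125)]; show(n+' bottle',q)
    t=q[q[:,2]>(105 if n=='top' else 60)][:,:2]; e=np.linalg.svd(t-t.mean(0),full_matrices=False)[2][0]; e=e*np.sign(e[1])
    a=(q[:,:2]-t.mean(0))@e; print('axis',e,np.degrees(np.arctan2(-e[0],e[1])),'ends',np.percentile(a,[0,1,99,100]),t.mean(0))
    print('ends xy',t.mean(0)+e*np.percentile(a,1),t.mean(0)+e*np.percentile(a,99))
    b=p[(h[:,0]>100)&(h[:,0]<130)&(h[:,1]>130)&(p[:,2]>50)]; show('blue',b) if len(b) else 0
E
```

```text
bench -0.11290765073067632 0.42008190382972543
top orange 152 med [603.5  -6.5  77.9] min [479.4 -24.6   6.7] max [ 622.    12.  1095.7]
  toprim 89 med [603.4  -8.9  79.8] min [479.4 -24.6  74.9] max [ 622.    12.  1095.7]
mid [550.7  -6.3]
side orange 345 med [596.9 -23.1  53.3] min [  23.7 -789.     5.6] max [720.2  95.4 778.2]
circ [603.9  -9.4]
  toprim 79 med [601.3 -14.9  79.4] min [  23.7 -789.    74.1] max [621.9   5.8 778.2]
mid [ 322.8 -391.6]
top grey 155 med [478.8  11.7  79.8] min [460.9  -6.6  22.8] max [ 496.8   29.8 1095.7]
  rim 148 med [478.9  11.6  79.9] min [460.9  -6.6  75.7] max [ 496.8   29.8 1095.7]
side grey 370 med [470.7  -6.3  59.4] min [  23.7 -789.    10.2] max [497.2  24.4 778.2]
circ [477.9   7.9]
  rim 112 med [474.7   1.8  79.6] min [  23.7 -789.    74.4] max [497.1  24.4 778.2]
top shafttop 76 med [556.2 258.  141.4] min [479.4  -6.6 138. ] max [ 566.4  270.4 1095.7]
shaft 65 med [554.  250.6  96.2] min [545.4 247.8  61. ] max [566.6 260.2 129.9]
circ [557.  260.5]
collar circ [556.6 260.6]
foot 873 med [550.  252.6  14.9] min [503.1 206.2  10.1] m
[... 277 characters left out ...]
44.4 243.8  15.1] min [499.6 198.4  10. ] max [609.7 401.3  17.9]
[554.6 299.8  14. ]
top bottle 1078 med [ 548.8 -261.7  108.8] min [ 509.6 -325.5   67.3] max [ 591.2 -203.1  117.5]
axis [0.2 1. ] -14.43469931396929 ends [-59.  -56.9  57.2  57.6] [ 549.8 -264.7]
ends xy [ 535.6 -319.8] [ 564.1 -209.3]
blue 85 med [ 561.7 -210.1  103.1] min [ 537.3 -220.2   71.2] max [ 588.3 -203.1  117. ]
side bottle 1059 med [ 538.3 -278.2  107.4] min [ 506.7 -332.3   66. ] max [ 583.7 -207.   117.3]
axis [0.1 1. ] -6.745987958322928 ends [-54.2 -52.8  64.9  67.5] [ 539.7 -275.3]
ends xy [ 533.5 -327.7] [ 547.3 -210.8]
blue 11 med [ 556.6 -216.6  112.2] min [ 537.6 -220.2   98.9] max [ 579.9 -210.1  116.2]
```

```bash
cat >> h.py <<'E'
def st():
    s=manip.read_state(); Rm=rot(s['eef_rot']); print('t',round(s['clock'],2),'pos',s['eef_pos'],'rpy',np.round(s['eef_rot'],4),'q',np.round(s['joints'],3),'F',s['wrist_force'],'gap',round(s['finger_gap'],1),'ff',round(s['finger_force'],1)); return s,Rm
def shift(xyz):
    s,Rm=st(); d=Rm.T@(np.array(xyz)-s['eef_pos']); print('tool shift m',np.round(d/1000,4)); return d
E
python3 - <<'E'
from h import *
s,Rm=st(); print(Rm.round(3)); shift([603,-7,205])
E
```

```text
t 0.1 pos [136.4 532.6 205. ] rpy [-3.1 -0.   2.9] q [ 1.3  0.3  1.5  0.   1.3 -0.1] F [-1.   0.6 -0.3] gap 94.0 ff 0.0
[[-1.   0.2 -0. ]
 [ 0.2  1.  -0. ]
 [ 0.  -0.  -1. ]]
t 0.1 pos [136.4 532.6 205. ] rpy [-3.1 -0.   2.9] q [ 1.3  0.3  1.5  0.   1.3 -0.1] F [-1.   0.6 -0.3] gap 94.0 ff 0.0
tool shift m [-0.6 -0.4  0. ]
```

```bash
sed -i 's/precision=1/precision=4/' h.py
python3 - <<'E'
from h import *
s,Rm=st(); shift([603,-7,205])
E
```

```text
t 0.1 pos [136.4239 532.5816 204.9547] rpy [-3.1406 -0.0001  2.8908] q [ 1.253  0.3    1.522  0.     1.321 -0.067] F [-1.0441  0.5967 -0.27  ] gap 94.0 ff 0.0
t 0.1 pos [136.4239 532.5816 204.9547] rpy [-3.1406 -0.0001  2.8908] q [ 1.253  0.3    1.522  0.     1.321 -0.067] F [-1.0441  0.5967 -0.27  ] gap 94.0 ff 0.0
tool shift m [-0.5859 -0.4069  0.0003]
```

Emit:
move_arm(moves=[[-0.586,-0.407,-0.01,1.32],[-0.586,-0.407,-0.01,1.32],[-0.586,-0.407,-0.01,1.32],[-0.586,-0.407,-0.01,1.32],[-0.586,-0.407,-0.01,1.32],[-0.586,-0.407,-0.01,1.32],[-0.586,-0.407,-0.01,1.32],[-0.586,-0.407,-0.01,1.32],[-0.586,-0.407,-0.01,1.32],[-0.586,-0.407,-0.01,1.32],[-0.586,-0.407,-0.01,1.32],[-0.586,-0.407,-0.01,1.32]], jaw=0.094)

```text
clock: 1.3
eef_pos: [529.8, 77.0, 213.7]
eef_rot: [-3.141, -0.0, 1.571]
wrist_force: [-0.0, 0.8, 0.4]
finger_gap: 93.9
finger_force: 0.0
```

Run:
```python
from h import *
shift([603,-7,210])
```

```text
t 1.3 pos [529.8297  77.0379 213.7231] rpy [-3.1413 -0.      1.5706] q [0.076 0.261 1.551 0.    1.33  0.076] F [-0.0091  0.8089  0.4089] gap 93.9 ff 0.0
tool shift m [-0.084   0.0732  0.0037]
```

Emit:
move_arm(moves=[[-0.075,0.06,0,0],[-0.075,0.06,0,0],[-0.075,0.06,0,0],[-0.075,0.06,0,0]])

```text
clock: 1.7
eef_pos: [588.8, 3.4, 213.0]
eef_rot: [-3.14, -0.0, 1.569]
wrist_force: [-0.3, -0.2, 1.2]
finger_gap: 93.5
finger_force: 0.0
```

Run:
```python
from h import *
shift([603,-7,210])
c=viewer.camera('wrist'); cv2.imwrite('pics/w1.png',c['frame']); print(c['origin'],c['orientation'],c['fx'],c['cx'],c['cy'])
P=cloud(c);h=cv2.cvtColor(c['frame'],cv2.COLOR_BGR2HSV); m=(h[...,0]<18)&(h[...,1]>150)&(P[...,2]>5)&(P[...,2]<90); q=P[m]
print(len(q),q.min(0),q.max(0)); t=q[q[:,2]>76]; print((t.min(0)+t.max(0))/2,t.max(0)-t.min(0),circ(q[q[:,2]<72][:,:2],20))
st()
```

```text
t 1.7 pos [588.7561   3.4383 212.9656] rpy [-3.14   -0.0002  1.5693] q [-0.056  0.382  1.394  0.     1.367 -0.055] F [-0.2804 -0.2422  1.1514] gap 93.5 ff 0.0
tool shift m [-0.0104  0.0143  0.0029]
[589.8815  77.2923 392.1584] [ 2.8873  0.0011 -0.0018] 288.37744864660993 319.81368198254614 198.0977518544246
1741 [587.3563 -26.2283   5.0177] [740.9195 129.9079  81.6858]
[606.5556  -7.6453  78.9021] [38.3987 37.1659  5.5674] [692.929   74.6819]
t 1.75 pos [588.4883   4.3164 213.4034] rpy [-3.1406 -0.0003  1.5707] q [-0.055  0.381  1.394  0.     1.367 -0.055] F [ 0.454  -0.2584  0.7612] gap 93.6 ff 0.0
```

View pics/w1.png

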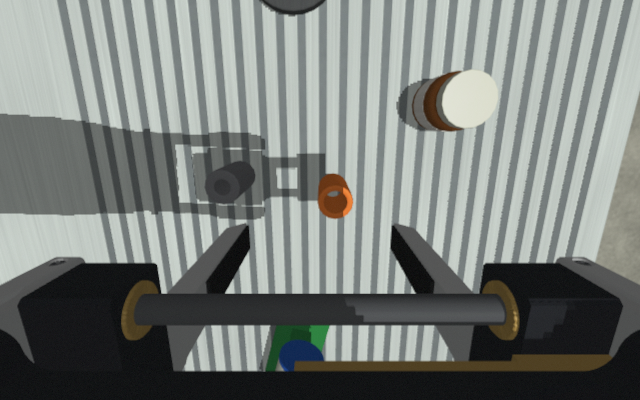

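Emit:
move_arm(moves=[[-0.0115,0.0155,0.02,0],[-0.0115,0.0155,0.07,0],[-0.0115,0.0155,0.12,0],[-0.0115,0.0155,0.16,0],[-0.0115,0.0155,0.177,0],[-0.0115,0.0155,0.177,0]])

```text
clock: 2.35
eef_pos: [602.5, -6.1, 34.6]
eef_rot: [-3.137, -0.0, 1.572]
wrist_force: [0.0, 0.2, -0.2]
finger_gap: 94.1
finger_force: 0.0
```

Emit:
move_arm(moves=[[0,0,0,0],[0,0,0,0],[0,0,0,0],[0,0,0,0],[0,0,0,0],[0,0,0,0],[0,0,0,0],[0,0,0,0]], jaw=0.03, squeeze=15)

```text
clock: 3.15
eef_pos: [604.5, -7.5, 36.9]
eef_rot: [3.141, 0.0, 1.571]
wrist_force: [-0.1, -1.4, 0.3]
finger_gap: 38.8
finger_force: 15.0
```

Emit:
move_arm(moves=[[0,0,-0.02,0],[0,0,-0.06,0],[0,0,-0.11,0],[0,0,-0.16,0],[0.03,-0.01,-0.17,0],[0.08,-0.02,-0.17,0],[0.12,-0.03,-0.17,0],[0.16,-0.04,-0.17,0],[0.18,-0.048,-0.17,0],[0.19,-0.048,-0.17,0],[0.19,-0.048,-0.17,0],[0.19,-0.048,-0.17,0]])

```text
clock: 4.35
eef_pos: [556.8, 181.5, 206.7]
eef_rot: [-3.141, 0.0, 1.57]
wrist_force: [-0.3, -0.1, -0.8]
finger_gap: 39.1
finger_force: 15.0
```

Run:
```python
from h import *
s,Rm=st()
c=viewer.camera('wrist'); cv2.imwrite('pics/w2.png',c['frame']); print(c['origin'],c['orientation']); np.savez('w2',**{k:np.array(v) for k,v in c.items()})
P=cloud(c);h=cv2.cvtColor(c['frame'],cv2.COLOR_BGR2HSV); m=(h[...,0]<18)&(h[...,1]>150)&(P[...,2]>150)&(P[...,2]<270); q=P[m]
print('sleeve',len(q),q.min(0),q.max(0)); t=q[q[:,2]>q[:,2].max()-6]; print((t.min(0)+t.max(0))/2,t.max(0)-t.min(0))
w=q[q[:,2]<q[:,2].max()-8]; print('wallcirc',circ(w[:,:2],20))
g=(np.abs(P[...,0]-556)<20)&(np.abs(P[...,1]-260)<20); z=P[...,2]
t=P[g&(z>139)&(z<146)]; print('shaft top',len(t),(t.min(0)+t.max(0))/2,t.max(0)-t.min(0),t.mean(0))
w=P[g&(z>60)&(z<134)]; print('shaft wall',len(w),circ(w[:,:2],11.5))
st()
```

```text
t 4.35 pos [556.7953 181.5392 206.6886] rpy [-3.1414  0.0003  1.5701] q [ 0.253  0.379  1.413 -0.     1.35   0.253] F [-0.2751 -0.0833 -0.8485] gap 39.1 ff 15.0
[557.6077 255.5144 385.8138] [ 2.8868 -0.0002 -0.001 ]
sleeve 5614 [537.8294 166.5134 170.989 ] [576.9817 200.7814 251.7858]
[557.482  183.4924 248.7962] [38.9373 33.958   5.9792]
wallcirc [557.0921 181.6073]
shaft top 527 [558.2141 257.804  141.4542] [20.6768 20.7279  4.8887] [558.0358 257.6149 141.4559]h.py:14: RuntimeWarning: Mean of empty slice.
  return least_squares(lambda p:np.hypot(xy[:,0]-p[0],xy[:,1]-p[1])-r,xy.mean(0),loss='soft_l1').x
  ret = um.true_divide(
Traceback (most recent call last):
  File "h.py", line 14, in circ
    return least_squares(lambda p:np.hypot(xy[:,0]-p[0],xy[:,1]-p[1])-r,xy.mean(0),loss='soft_l1').x
           ~~~~~~~~~~~~~^^^^^^^^^^^^^^^^^^^^^^^^^^^^^^^^^^^^^^^^^^^^^^^^^^^^^^^^^^^^^^^^^^^^^^^^^^
ValueError: Initial guess is outside of provided bounds
```

View pics/w2.png

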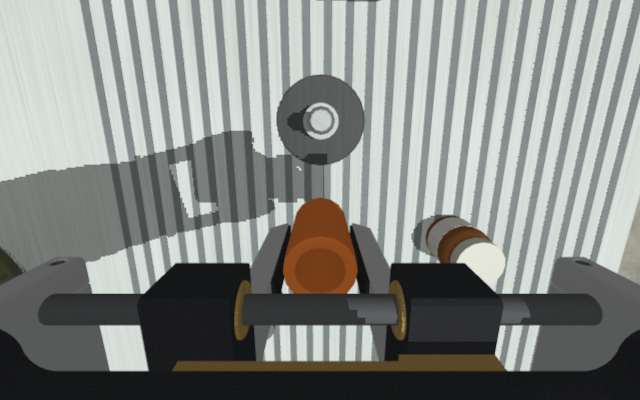

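Wrist view: sleeve hangs straight in the grip (320,255), and the shaft top is dead ahead at (320,120).

Emit:
move_arm(moves=[[0.03,0.001,0,0],[0.06,0.001,0,0],[0.077,0.001,0.005,0],[0.077,0.001,0.02,0],[0.077,0.001,0.023,0],[0.077,0.001,0.023,0],[0.077,0.001,0.023,0]])

```text
clock: 5.1
eef_pos: [557.8, 258.8, 184.4]
eef_rot: [3.141, -0.0, 1.57]
wrist_force: [0.7, -0.9, -0.9]
finger_gap: 39.0
finger_force: 15.0
```

Run:
```python
from h import *
s,Rm=st()
c=viewer.camera('side'); cv2.imwrite('pics/s2.png',cv2.resize(c['frame'][90:220,200:330],None,fx=4,fy=4,interpolation=0))
P=cloud(c);h=cv2.cvtColor(c['frame'],cv2.COLOR_BGR2HSV); m=(h[...,0]<18)&(h[...,1]>120)&(P[...,2]>140)&(P[...,2]<250)&(np.abs(P[...,0]-556)<40)&(np.abs(P[...,1]-258)<40); q=P[m]
print('sleeve',len(q),q.min(0),q.max(0)); print('circ',circ(q[:,:2],20))
g=(np.abs(P[...,0]-556)<25)&(np.abs(P[...,1]-258)<25); z=P[...,2]
w=P[g&(z>60)&(z<134)]; print('shaft',len(w),circ(w[:,:2],11.5))
```

```text
t 5.1 pos [557.787  258.8164 184.3731] rpy [ 3.1411 -0.0001  1.5699] q [ 0.375  0.461  1.35  -0.     1.33   0.376] F [ 0.7053 -0.852  -0.9186] gap 39.0 ff 15.0
sleeve 311 [534.9312 229.8814 141.0518] [575.5519 271.8039 229.3826]
circ [555.703 257.233]
shaft 144 [555.5481 257.0747]
```

View pics/s2.png

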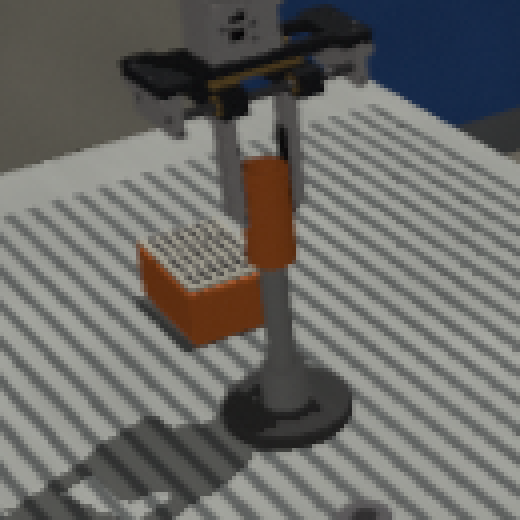

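The side crop shows the sleeve directly above and concentric with the shaft (circle fits agree within 0.2 mm). Lowering gently.

Emit:
move_arm(moves=[[0,0,0.004,0],[0,0,0.008,0],[0,0,0.012,0],[0,0,0.016,0],[0,0,0.02,0],[0,0,0.02,0]])

```text
clock: 5.75
eef_pos: [557.2, 259.4, 163.1]
eef_rot: [-3.141, 0.0, 1.571]
wrist_force: [-0.2, 0.0, -0.8]
finger_gap: 39.0
finger_force: 15.0
```

Emit:
move_arm(moves=[[0,0,0.008,0],[0,0,0.018,0],[0,0,0.028,0],[0,0,0.038,0],[0,0,0.048,0],[0,0,0.058,0],[0,0,0.066,0],[0,0,0.07,0],[0,0,0.073,0],[0,0,0.073,0]])

```text
clock: 6.75
eef_pos: [557.4, 259.5, 90.7]
eef_rot: [-3.141, 0.0, 1.571]
wrist_force: [0.1, 0.1, -2.1]
finger_gap: 39.0
finger_force: 15.0
```

Emit:
move_arm(moves=[[0,0,0.0015,0],[0,0,0.003,0],[0,0,0.0045,0],[0,0,0.0045,0],[0,0,0.0045,0]])

```text
clock: 7.25
eef_pos: [557.6, 259.6, 86.9]
eef_rot: [3.141, -0.0, 1.571]
wrist_force: [-2.1, 1.1, 4.7]
finger_gap: 39.0
finger_force: 15.0
```

Emit:
move_arm(moves=[[0,0,0.0007,0],[0,0,0.0014,0],[0,0,0.0014,0],[0,0,0.0014,0]])

```text
clock: 7.65
eef_pos: [557.7, 259.6, 86.8]
eef_rot: [3.14, -0.001, 1.571]
wrist_force: [-6.3, -2.8, 18.0]
finger_gap: 38.7
finger_force: 15.0
```

Emit:
move_arm(moves=[[0,0,-0.0012,0],[0,0,-0.0012,0]])

```text
clock: 7.85
eef_pos: [557.6, 259.6, 86.8]
eef_rot: [3.141, -0.0, 1.571]
wrist_force: [-3.1, -1.0, 6.8]
finger_gap: 38.7
finger_force: 15.0
```

Emit:
move_arm(moves=[[0,0,0,0],[0,0,0,0],[0,0,0,0],[0,0,0,0],[0,0,0,0],[0,0,0,0],[0,0,0,0],[0,0,0,0]], jaw=0.085)

```text
clock: 8.65
eef_pos: [557.4, 259.5, 86.2]
eef_rot: [3.142, -0.0, 1.571]
wrist_force: [0.4, -0.5, -0.2]
finger_gap: 84.9
finger_force: 0.0
```

Emit:
move_arm(moves=[[0,0,-0.03,0],[0,0,-0.07,0],[0,0,-0.11,0],[0,0,-0.15,0],[0,0,-0.17,0],[0,0,-0.17,0]])

```text
clock: 9.25
eef_pos: [558.2, 259.8, 259.5]
eef_rot: [3.137, -0.002, 1.571]
wrist_force: [1.0, 0.4, 0.0]
finger_gap: 84.8
finger_force: 0.0
```

Run:
```python
from h import *
s,Rm=st()
c=viewer.camera('side'); 
P=cloud(c);h=cv2.cvtColor(c['frame'],cv2.COLOR_BGR2HSV); m=(h[...,0]<18)&(h[...,1]>120)&(P[...,2]>30)&(P[...,2]<250)&(np.abs(P[...,0]-556)<30)&(np.abs(P[...,1]-258)<30); q=P[m]
print('sleeve',len(q),q.min(0),q.max(0)); print('circ',circ(q[:,:2],20)); print(Rm)
```

```text
t 9.25 pos [558.1664 259.7946 259.4636] rpy [ 3.1366 -0.002   1.5708] q [ 0.376  0.414  1.243 -0.     1.479  0.376] F [1.0001 0.3733 0.032 ] gap 84.8 ff 0.0
sleeve 277 [533.4851 233.0469  48.4941] [572.9151 268.3958 135.3594]
circ [555.5287 257.5021]
[[-0.     1.     0.005]
 [ 1.     0.     0.002]
 [ 0.002  0.005 -1.   ]]
```

Sleeve is home and released. The moves offer no direct lean, so I test in free air how the arm treats a pose out of reach.

Emit:
move_arm(moves=[[0.02,0.045,-0.03,0],[0.04,0.09,-0.05,0],[0.06,0.135,-0.05,0],[0.08,0.18,-0.05,0],[0.1,0.225,-0.05,0],[0.12,0.27,-0.05,0],[0.14,0.315,-0.05,0],[0.16,0.36,-0.05,0]])

```text
clock: 10.1
eef_pos: [738.1, 338.4, 264.6]
eef_rot: [3.113, -0.013, 1.571]
wrist_force: [-0.7, 0.4, 0.7]
finger_gap: 85.2
finger_force: 0.0
```

Run:
```python
from h import *
st()
```

```text
t 10.1 pos [738.1084 338.3916 264.563 ] rpy [ 3.1131 -0.0131  1.571 ] q [0.384 1.029 0.237 0.002 1.844 0.385] F [-0.7298  0.3674  0.6901] gap 85.2 ff 0.0
```

Emit:
move_arm(moves=[[0.02,0.045,0,0],[0.04,0.09,0,0],[0.06,0.135,0,0],[0.08,0.18,0,0],[0.1,0.225,0,0]])

```text
clock: 10.6
eef_pos: [760.3, 346.9, 226.5]
eef_rot: [3.081, -0.028, 1.572]
wrist_force: [0.7, 0.4, -0.0]
finger_gap: 85.2
finger_force: 0.0
```

Run:
```python
from h import *
st()
```

```text
t 10.6 pos [760.3356 346.8892 226.4816] rpy [ 3.0807 -0.0278  1.5717] q [0.383 1.078 0.235 0.003 1.762 0.384] F [ 0.7218  0.448  -0.0035] gap 85.2 ff 0.0
```

```bash
cat > kin.py <<'E'
import numpy as np
from scipy.optimize import least_squares
from scipy.spatial.transform import Rotation as R
D=np.array([(.3,1.522,1.321,549.8,205.0),(.261,1.551,1.33,535.4,213.7),(.382,1.394,1.367,588.5,213),(.379,1.413,1.35,585.6,206.7),(.461,1.35,1.33,615,184.4),(.414,1.243,1.479,615.7,259.5),(1.029,.237,1.844,811.9,264.6),(1.078,.235,1.762,835.7,226.5)])
a,b,c=D[:,0],D[:,0]+D[:,1],D[:,0]+D[:,1]+D[:,2]
s,k,o,z=np.sin,np.cos,np.ones(8),np.zeros(8)
A=np.r_[np.c_[s(a),s(b),s(c),o,z],np.c_[k(a),k(b),k(c),z,o]]
L,res,rk,_=np.linalg.lstsq(A,np.r_[D[:,3],D[:,4]],rcond=1e-3)
if __name__=='__main__': print(L.round(1),rk,(A@L-np.r_[D[:,3],D[:,4]]).round(1))
E
python3 kin.py
```

```text
[450.3 470.6 374.3 -38.8 265.5] 5 [-0.2 -1.2  0.8  1.2  3.8 -2.4 -4.1  2.2 -0.5  0.2  0.2 -0.4 -1.8  3.5
  0.3 -1.4]
```

```bash
cat >> kin.py <<'E'
A2=np.delete(A,3,1); L=np.linalg.lstsq(A2,np.r_[D[:,3],D[:,4]],rcond=None)[0]
L2,L3,L4,D1=L
lo=np.array([-3.03,-.79,.23,-1.04,0,-2.55]); hi=np.array([3.03,2.21,2.52,4.18,3.07,2.55])
def fk(q,sg):
    E=R.from_euler
    f=E('z',q[0])*E('y',q[1]); p=np.array([0,0,D1])+f.apply([0,0,L2])
    f=f*E('y',q[2]); p=p+f.apply([0,0,L3])
    f=f*E('z',sg*q[3])*E('y',q[4]); p=p+f.apply([0,0,L4])
    return p,f*E('z',q[5])*E('z',np.pi/2)
def ik(p,r,sg,n=30):
    best=None; g=np.random.default_rng(0); S={}
    for i in range(n):
        q0=lo+(hi-lo)*g.random(6); q0[0]=np.arctan2(p[1],p[0])
        f=lambda q:np.r_[(fk(q,sg)[0]-p)/300,(fk(q,sg)[1].inv()*r).as_rotvec()]
        o=least_squares(f,q0,bounds=(lo,hi))
        if o.cost<1e-6: S[tuple(o.x.round(2))]=1
    return list(S)
def lean(th,az,flip):   # tool z = down leaned so horizontal part points to az ; tool y horizontal
    z=np.array([np.sin(th)*np.cos(az),np.sin(th)*np.sin(az),-np.cos(th)])
    y=np.array([np.sin(az),-np.cos(az),0])*flip
    return R.from_matrix(np.c_[np.cross(y,z),y,z])
if __name__=='__main__':
    print(L)
    az=np.radians(-104.4); t=lean(np.pi/4,az,1).as_matrix()[:,2]
    bot=np.array([564,-209,85]); ax=np.array([np.cos(az),np.sin(az),0])
    G=bot+30*ax+19*t; S=np.array([557,259.5,147-30+3])+19*t
    for sg in(1,-1):
        for fl in(1,-1):
            print(sg,fl,'grasp',ik(G,lean(np.pi/4,az,fl),sg),'\n   place',ik(S,lean(np.pi/4,az,-fl),sg))
E
python3 kin.py
```

```text
[450.3 470.6 374.3 -38.8 265.5] 5 [-0.2 -1.2  0.8  1.2  3.8 -2.4 -4.1  2.2 -0.5  0.2  0.2 -0.4 -1.8  3.5
  0.3 -1.4]
[423.00651321 441.49325093 611.71923724 522.85390983]
1 1 grasp [(np.float64(0.25), np.float64(0.92), np.float64(1.32), np.float64(-0.68), np.float64(1.39), np.float64(-2.34))] 
   place []
1 -1 grasp [(np.float64(0.25), np.float64(0.92), np.float64(1.32), np.float64(-0.68), np.float64(1.39), np.float64(0.8))] 
   place []
-1 1 grasp [(np.float64(0.25), np.float64(0.92), np.float64(1.32), np.float64(0.68), np.float64(1.39), np.float64(-2.34))] 
   place []
-1 -1 grasp [(np.float64(0.25), np.float64(0.92), np.float64(1.32), np.float64(0.68), np.float64(1.39), np.float64(0.8))] 
   place []
```

Emit:
move_arm(moves=[[0.02,0.045,-0.02,0]])

```text
clock: 10.7
eef_pos: [765.2, 348.6, 231.7]
eef_rot: [3.058, -0.038, 1.572]
wrist_force: [0.2, 0.6, -0.7]
finger_gap: 85.2
finger_force: 0.0
```

Emit:
move_arm(moves=[[0.02,0.045,-0.02,0]])

```text
clock: 10.8
eef_pos: [770.3, 350.5, 243.7]
eef_rot: [3.027, -0.052, 1.574]
wrist_force: [0.4, 0.9, 0.2]
finger_gap: 84.9
finger_force: 0.0
```

Emit:
move_arm(moves=[[0.02,0.045,-0.02,0]])

```text
clock: 10.9
eef_pos: [774.7, 352.0, 254.8]
eef_rot: [2.999, -0.065, 1.575]
wrist_force: [-0.9, 0.7, 0.3]
finger_gap: 85.0
finger_force: 0.0
```

Emit:
move_arm(moves=[[0.2,0.45,-0.2,0]])

```text
clock: 11.0
eef_pos: [778.5, 353.4, 265.6]
eef_rot: [2.972, -0.077, 1.577]
wrist_force: [-0.9, 0.3, -1.1]
finger_gap: 85.2
finger_force: 0.0
```

Emit:
move_arm(moves=[[0.2,0.45,-0.2,0]])

```text
clock: 11.1
eef_pos: [782.0, 354.6, 276.8]
eef_rot: [2.946, -0.088, 1.579]
wrist_force: [-0.1, 0.3, -0.2]
finger_gap: 84.9
finger_force: 0.0
```

Run:
```python
from h import *
st()
```

```text
t 11.1 pos [782.029  354.5718 276.7639] rpy [ 2.9463 -0.0881  1.5794] q [0.38  1.022 0.235 0.01  1.67  0.382] F [-0.1016  0.2528 -0.2107] gap 84.9 ff 0.0
```

Run:
```python
from h import *
c=dict(np.load('top.npz')); P=cloud(c)
for u in range(440,640,20):
    print(u,[tuple(int(a) for a in P[v,u]) for v in range(240,400,30)])
# fit with lean data
import kin
a=np.array([1.022,1.257,2.927])
A=np.vstack([kin.A, [*np.sin(a),1,0],[*np.cos(a),0,1]]); b=np.r_[kin.D[:,3],kin.D[:,4],858.7,276.8]
w=np.r_[np.r_[o:=np.ones(8),o],5,5]
print(np.linalg.lstsq(A*w[:,None],b*w,rcond=None)[0], np.linalg.lstsq(np.delete(A*w[:,None],3,1),b*w,rcond=None)[0])
```

```text
440 [(459, -331, -3), (377, -328, -1), (297, -325, 1), (218, -322, 1), (139, -320, -2), (63, -318, 0)]
460 [(459, -385, 0), (378, -382, 0), (297, -381, -3), (218, -377, -2), (140, -374, 0), (63, -371, 0)]
480 [(460, -440, 0), (378, -437, 0), (297, -435, -3), (219, -430, 1), (140, -427, 0), (64, -424, 0)]
500 [(460, -496, 0), (378, -491, 1), (297, -489, -2), (218, -485, -2), (140, -481, -1), (64, -477, 0)]
520 [(460, -551, 1), (378, -549, -3), (297, -543, 0), (219, -537, 3), (139, -536, -4), (63, -531, -2)]
540 [(460, -609, -3), (378, -604, -4), (297, -599, -4), (217, -595, -4), (140, -589, -3), (62, -585, -4)]
560 [(460, -661, 1), (378, -659, -4), (298, -651, 1), (219, -646, 0), (140, -643, -2), (64, -637, 0)]
580 [(460, -718, -1), (385, -660, 79), (306, -672, 52), (219, -698, 3), (165, -644, 79), (99, -632, 91)]
600 [(460, -773, 0), (390, -679, 126), (318, -674, 124), (218, -756, -2), (185, -652, 142), (134, -619, 184)]
620 [(460, -828, 0), (391, -718, 138), (329, -674, 190), (218, -809, -1), (199, -665, 188), (136, -658, 190)]
[457.3198 473.7903 291.9392 -44.2826 177.3479] [427.3403 442.7221 343.8958 252.8466]
```

Run:
```python
import numpy as np, kin
from kin import *
for L in ((427.3,442.7,343.9,252.8,0),(457,474,292,177,-44)):
    kin.L2,kin.L3,kin.L4,kin.D1=L[:4]
    f0=fk
    def fk2(q,sg,a=L[4]):
        p,r=f0(q,sg); return p+a*np.array([np.cos(q[0]),np.sin(q[0]),0]),r
    kin.fk=fk2
    az=np.radians(-104.4); t=lean(np.pi/4,az,1).as_matrix()[:,2]
    bot=np.array([564,-209,85]); ax=np.array([np.cos(az),np.sin(az),0])
    G=bot+30*ax+19*t; S=np.array([557,259.5,120])+19*t
    for sg in(1,-1):
        for fl in(1,-1):
            sh=lambda s:[tuple(map(float,x)) for x in s]
            print(L[0],sg,fl,'grasp',sh(kin.ik(G,lean(np.pi/4,az,fl),sg)),'place',sh(kin.ik(S,lean(np.pi/4,az,-fl),sg)),'hi',sh(kin.ik(S+[0,0,120],lean(np.pi/4,az,-fl),sg)))
    kin.fk=f0
```

```text
427.3 1 1 grasp [(-0.03, 0.67, 1.57, -0.81, 1.25, -2.51)] place [(0.67, 1.0, 0.88, -0.47, 1.9, 0.91)] hi [(0.67, 0.92, 0.75, -0.52, 2.08, 0.8)]
427.3 1 -1 grasp [(-0.03, 0.67, 1.57, -0.81, 1.25, 0.63)] place [(0.67, 1.0, 0.88, -0.47, 1.9, -2.23)] hi [(0.67, 0.92, 0.75, -0.52, 2.08, -2.34)]
427.3 -1 1 grasp [(-0.03, 0.67, 1.57, 0.81, 1.25, -2.51)] place [(0.67, 1.0, 0.88, 0.47, 1.9, 0.91)] hi [(0.67, 0.92, 0.75, 0.52, 2.08, 0.8)]
427.3 -1 -1 grasp [(-0.03, 0.67, 1.57, 0.81, 1.25, 0.63)] place [(0.67, 1.0, 0.88, 0.47, 1.9, -2.23)] hi [(0.67, 0.92, 0.75, 0.52, 2.08, -2.34)]
457 1 1 grasp [] place [(0.64, 0.87, 1.04, -0.48, 1.85, 0.9)] hi [(0.64, 0.8, 0.91, -0.52, 2.04, 0.8)]
457 1 -1 grasp [(-0.08, 0.61, 1.57, -0.82, 1.25, 0.56)] place [(0.64, 0.87, 1.04, -0.48, 1.85, -2.24)] hi [(0.64, 0.8, 0.91, -0.52, 2.04, -2.35)]
457 -1 1 grasp [] place [(0.64, 0.87, 1.04, 0.48, 1.85, 0.9)] hi [(0.64, 0.8, 0.91, 0.52, 2.04, 0.8)]
457 -1 -1 grasp [(-0.08, 0.61, 1.57, 0.82, 1.25, 0.56)] place [(0.64, 0.87, 1.04, 0.48, 1.85, -2.24)] hi [(0.64, 0.8, 0.91, 0.52, 2.04, -2.35)]
```

```bash
cat >> h.py <<'E'
def t_dev(az=-104.4,th=45):
    s,Rm=st(); t=Rm[:,2]; a=np.radians(az); h=np.radians(th); T=np.array([np.sin(h)*np.cos(a),np.sin(h)*np.sin(a),-np.cos(h)])
    print('lean',np.degrees(np.arccos(-t[2])),'az',np.degrees(np.arctan2(t[1],t[0])),'to go: az',np.degrees(np.arctan2(*(T-t)[[1,0]])),'ang',np.degrees(np.arccos(t@T)),'tool y',Rm[:,1]); return s,Rm
E
python3 - <<'E'
from h import *
s,Rm=t_dev()
for w in ([600,0,350],[520,-300,350],[300,-520,350],[0,-600,350],[-260,-540,350]): print(w,(Rm.T@(np.array(w)-s['eef_pos'])/1000).round(3))
E
```

```text
t 11.1 pos [782.029  354.5718 276.7639] rpy [ 2.9463 -0.0881  1.5794] q [0.38  1.022 0.235 0.01  1.67  0.382] F [-0.1016  0.2528 -0.2107] gap 84.9 ff 0.0
lean 12.259842830096327 az 24.470177358100965 to go: az -115.52971233256055 ang 53.36233311203294 tool y [ 0.9811 -0.0086  0.1933]
[600, 0, 350] [-0.345 -0.161 -0.138]
[520, -300, 350] [-0.643 -0.237 -0.18 ]
[300, -520, 350] [-0.861 -0.451 -0.242]
[0, -600, 350] [-0.938 -0.745 -0.307]
[-260, -540, 350] [-0.876 -1.    -0.352]
```

Emit:
move_arm(moves=[[-0.345,-0.161,-0.138,0],[-0.345,-0.161,-0.138,0],[-0.345,-0.161,-0.138,0],[-0.345,-0.161,-0.138,0],[-0.345,-0.161,-0.138,0],[-0.345,-0.161,-0.138,0],[-0.345,-0.161,-0.138,0],[-0.345,-0.161,-0.138,0],[-0.643,-0.237,-0.18,0],[-0.643,-0.237,-0.18,0],[-0.643,-0.237,-0.18,0],[-0.643,-0.237,-0.18,0]])

```text
clock: 12.3
eef_pos: [560.5, -160.4, 348.3]
eef_rot: [2.947, -0.086, 1.579]
wrist_force: [1.1, -1.0, -0.4]
finger_gap: 84.9
finger_force: 0.0
```

Run:
```python
from h import *
s,Rm=t_dev()
for w in ([520,-300,350],[300,-520,350],[0,-600,350],[-260,-540,350]): print(w,(Rm.T@(np.array(w)-s['eef_pos'])/1000).round(3))
```

```text
t 12.3 pos [ 560.5159 -160.4094  348.3423] rpy [ 2.9469 -0.0857  1.5794] q [-0.414  0.215  1.315  0.157  1.468 -0.419] F [ 1.1405 -1.004  -0.3584] gap 84.9 ff 0.0
lean 12.17692194437173 az 23.942146634217302 to go: az -115.56822626333211 ang 53.22523134034918 tool y [ 0.9812 -0.0081  0.1928]
[520, -300, 350] [-0.139 -0.038 -0.021]
[300, -520, 350] [-0.356 -0.252 -0.083]
[0, -600, 350] [-0.433 -0.546 -0.147]
[-260, -540, 350] [-0.371 -0.802 -0.192]
```

Emit:
move_arm(moves=[[-0.139,-0.038,-0.021,0],[-0.139,-0.038,-0.021,0],[-0.356,-0.252,-0.083,0],[-0.356,-0.252,-0.083,0],[-0.356,-0.252,-0.083,0],[-0.356,-0.252,-0.083,0],[-0.356,-0.252,-0.083,0],[-0.433,-0.546,-0.147,0],[-0.433,-0.546,-0.147,0],[-0.433,-0.546,-0.147,0],[-0.433,-0.546,-0.147,0],[-0.433,-0.546,-0.147,0]])

```text
clock: 13.5
eef_pos: [136.3, -540.4, 350.4]
eef_rot: [2.949, -0.084, 1.579]
wrist_force: [0.5, -0.9, -0.1]
finger_gap: 85.0
finger_force: 0.0
```

Run:
```python
from h import *
s,Rm=t_dev()
for w in ([0,-600,350],[-280,-580,380],[-400,-840,400]): print(w,(Rm.T@(np.array(w)-s['eef_pos'])/1000).round(3))
```

```text
t 13.5 pos [ 136.3115 -540.3864  350.4366] rpy [ 2.9492 -0.084   1.579 ] q [-1.486  0.285  1.225  0.2    1.699 -1.467] F [ 0.527  -0.8632 -0.1273] gap 85.0 ff 0.0
lean 12.0181334798228 az 23.756822749632363 to go: az -115.48426255971872 ang 53.08394326181203 tool y [ 0.9816 -0.008   0.1906]
[0, -600, 350] [-0.058 -0.133 -0.031]
[-280, -580, 380] [-0.034 -0.403 -0.112]
[-400, -840, 400] [-0.29  -0.515 -0.176]
```

Emit:
move_arm(moves=[[-0.034,-0.403,-0.112,0.25],[-0.034,-0.403,-0.112,0.25],[-0.034,-0.403,-0.112,0.25],[-0.034,-0.403,-0.112,0.25],[-0.034,-0.403,-0.112,0.25],[-0.034,-0.403,-0.112,0.25],[-0.034,-0.403,-0.112,0.25],[-0.034,-0.403,-0.112,0.25],[-0.034,-0.403,-0.112,0.25],[-0.29,-0.515,-0.176,0.25],[-0.29,-0.515,-0.176,0.25],[-0.29,-0.515,-0.176,0.25]])

```text
clock: 14.7
eef_pos: [-308.3, -648.7, 369.2]
eef_rot: [2.98, -0.113, 1.328]
wrist_force: [10.6, 22.2, 21.9]
finger_gap: 85.0
finger_force: 0.0
```

Run:
```python
from h import *
s,Rm=t_dev()
o=np.array([np.cos(np.radians(-115.5)),np.sin(np.radians(-115.5)),0.])
for d in (300*o,300*o+[0,0,100]): print((Rm.T@d/1000).round(3))
```

```text
t 14.7 pos [-308.3027 -648.7197  369.1622] rpy [ 2.9796 -0.1131  1.3279] q [-2.111  0.903  0.234  0.146  2.155 -1.788] F [10.607  22.1832 21.8694] gap 85.0 ff 0.0
lean 11.304882100302827 az 20.70486429277436 to go: az -115.46810843451486 ang 52.14435888225933 tool y [ 0.9535 -0.2551  0.1603]
[-0.292 -0.054 -0.042]
[-0.281 -0.038 -0.141]
```

Run:
```python
from h import *
c=viewer.camera('wrist'); d=viewer.camera('side')
cv2.imwrite('pics/w3.png',c['frame'])
P=cloud(c); print(c['origin']); 
for v in range(20,400,60): print([tuple(int(x) for x in P[v,u]) for u in range(20,640,100)])
print(st()[0]['moment'])
```

```text
[-323.0165 -589.8412  553.0468]
[(-834, -96, -342), (-735, 63, -751), (-370, -5, -752), (-172, -375, 0), (18, -412, 0), (230, -453, 0), (468, -499, 0)]
[(-833, -267, -254), (-811, -145, -749), (-440, -229, -747), (-198, -475, 0), (-155, -552, 262), (212, -567, 0), (460, -623, -1)]
[(-834, -413, -180), (-834, -387, -618), (-515, -461, -753), (-229, -581, 12), (-168, -612, 262), (46, -661, 157), (138, -688, 221)]
[(-834, -541, -114), (-835, -594, -470), (-593, -708, -752), (-257, -692, 0), (-323, -589, 553), (34, -755, 155), (173, -790, 190)]
[(-833, -652, -56), (-1061, -838, -745), (-360, -630, 414), (-288, -811, 0), (-269, -654, 430), (650, -1342, -577), (678, -1205, -191)]
[(-391, -611, 478), (-367, -616, 483), (-347, -626, 480), (-322, -632, 484), (-298, -639, 488), (-278, -640, 499), (-254, -648, 500)]
[(-383, -619, 492), (-364, -624, 495), (-345, -629, 498), (-326, -634, 501), (-307, -639, 505), (-287, -645, 507), (-270, -648, 512)]
t 14.8 pos [-308.281  -649.6357  360.7467] rpy [ 2.9759 -0.1253  1.329 ] q [-2.111  0.911  0.242  0.146  2.152 -1.788] F [ 0.1361 -0.5033 -1.9278] gap 85.2 ff 0.0
[-0.1477  0.1452  0.0158]
```

View pics/w3.png

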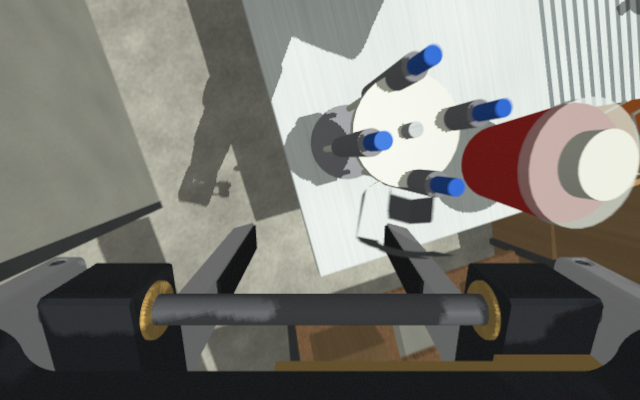

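The wrist view shows only out-of-the-way equipment (centrifuge-like thing around (410,130), red bottle at (580,160)), all below z≈262; the force was just deceleration. Start ratcheting the lean.

Emit:
move_arm(moves=[[-0.28,-0.04,-0.1,0]])

```text
clock: 14.9
eef_pos: [-311.3, -660.5, 360.7]
eef_rot: [2.985, -0.085, 1.324]
wrist_force: [1.1, -0.3, 1.2]
finger_gap: 84.7
finger_force: 0.0
```

Emit:
move_arm(moves=[[-0.28,-0.04,-0.1,0]])

```text
clock: 15.0
eef_pos: [-314.1, -671.6, 353.0]
eef_rot: [2.99, -0.057, 1.321]
wrist_force: [-0.1, -0.6, 0.8]
finger_gap: 84.8
finger_force: 0.0
```

Emit:
move_arm(moves=[[-0.28,-0.04,-0.1,0]])

```text
clock: 15.1
eef_pos: [-317.0, -681.8, 346.1]
eef_rot: [2.994, -0.032, 1.317]
wrist_force: [-0.4, -0.1, 0.6]
finger_gap: 84.6
finger_force: 0.0
```

Emit:
move_arm(moves=[[-0.28,-0.04,-0.1,0]])

```text
clock: 15.2
eef_pos: [-319.8, -691.4, 340.6]
eef_rot: [2.998, -0.006, 1.313]
wrist_force: [0.1, -0.0, -0.4]
finger_gap: 85.4
finger_force: 0.0
```

Run:
```python
from h import *
s,Rm=t_dev()
```

```text
t 15.2 pos [-319.8404 -691.4072  340.5762] rpy [ 2.9981 -0.0058  1.313 ] q [-2.101  0.937  0.235  0.151  2.01  -1.781] F [ 0.064  -0.0189 -0.4435] gap 85.4 ff 0.0
lean 8.227984147399512 az -12.472292751471247 to go: az -115.76000533502881 ang 45.859193770471904 tool y [ 0.9568 -0.2531  0.143 ]
```

Emit:
move_arm(moves=[[-0.25,-0.04,-0.2,0]])

```text
clock: 15.3
eef_pos: [-322.1, -692.9, 347.9]
eef_rot: [3.001, 0.017, 1.31]
wrist_force: [0.5, -1.3, 0.3]
finger_gap: 84.9
finger_force: 0.0
```

Emit:
move_arm(moves=[[-0.25,-0.04,-0.2,0]])

```text
clock: 15.4
eef_pos: [-324.6, -693.3, 360.3]
eef_rot: [3.006, 0.045, 1.305]
wrist_force: [-0.7, 0.1, 0.6]
finger_gap: 85.0
finger_force: 0.0
```

Emit:
move_arm(moves=[[-0.25,-0.04,-0.2,0]])

```text
clock: 15.5
eef_pos: [-327.0, -693.8, 371.1]
eef_rot: [3.009, 0.072, 1.302]
wrist_force: [0.6, -0.8, -0.5]
finger_gap: 84.9
finger_force: 0.0
```

Emit:
move_arm(moves=[[-0.25,-0.04,-0.2,0]])

```text
clock: 15.6
eef_pos: [-329.1, -694.1, 381.9]
eef_rot: [3.013, 0.098, 1.298]
wrist_force: [0.3, -1.0, 0.3]
finger_gap: 85.1
finger_force: 0.0
```

Emit:
move_arm(moves=[[-0.25,-0.04,-0.2,0]])

```text
clock: 15.7
eef_pos: [-331.2, -694.0, 393.2]
eef_rot: [3.017, 0.124, 1.295]
wrist_force: [0.2, 0.9, 0.4]
finger_gap: 85.0
finger_force: 0.0
```

Emit:
move_arm(moves=[[-0.25,-0.04,-0.2,0]])

```text
clock: 15.8
eef_pos: [-333.1, -693.5, 405.0]
eef_rot: [3.02, 0.149, 1.291]
wrist_force: [0.5, 0.8, 0.5]
finger_gap: 85.2
finger_force: 0.0
```

Emit:
move_arm(moves=[[-0.25,-0.04,-0.2,0]])

```text
clock: 15.9
eef_pos: [-334.9, -692.5, 417.4]
eef_rot: [3.023, 0.175, 1.288]
wrist_force: [-0.8, -0.2, -0.3]
finger_gap: 85.0
finger_force: 0.0
```

Emit:
move_arm(moves=[[-0.25,-0.04,-0.2,0]])

```text
clock: 16.0
eef_pos: [-336.5, -691.0, 430.5]
eef_rot: [3.027, 0.202, 1.285]
wrist_force: [-0.1, -0.4, 1.2]
finger_gap: 85.0
finger_force: 0.0
```

Run:
```python
from h import *
s,Rm=t_dev()
```

```text
t 16.0 pos [-336.4918 -691.0093  430.529 ] rpy [3.0269 0.2018 1.285 ] q [-2.129  0.822  0.235  0.175  1.915 -1.782] F [-0.0849 -0.3738  1.1643] gap 85.0 ff 0.0
lean 13.276336617241434 az -76.49314911499546 to go: az -116.43476561284378 ang 33.725185283651065 tool y [ 0.9596 -0.2581  0.1121]
```

Emit:
move_arm(moves=[[-0.28,-0.04,-0.05,0]])

```text
clock: 16.1
eef_pos: [-340.1, -701.6, 428.2]
eef_rot: [3.032, 0.233, 1.282]
wrist_force: [0.5, 0.1, -1.1]
finger_gap: 84.9
finger_force: 0.0
```

Emit:
move_arm(moves=[[-0.28,-0.04,-0.05,0]])

```text
clock: 16.2
eef_pos: [-343.7, -713.2, 421.4]
eef_rot: [3.034, 0.257, 1.279]
wrist_force: [-0.5, 0.1, -0.2]
finger_gap: 85.4
finger_force: 0.0
```

Emit:
move_arm(moves=[[-0.28,-0.04,-0.05,0]])

```text
clock: 16.3
eef_pos: [-347.0, -723.1, 418.1]
eef_rot: [3.037, 0.284, 1.276]
wrist_force: [0.0, -0.2, 0.6]
finger_gap: 84.9
finger_force: 0.0
```

Emit:
move_arm(moves=[[-0.28,-0.04,-0.05,0]])

```text
clock: 16.4
eef_pos: [-350.3, -732.1, 417.0]
eef_rot: [3.041, 0.312, 1.272]
wrist_force: [0.2, 0.3, -0.7]
finger_gap: 85.1
finger_force: 0.0
```

Emit:
move_arm(moves=[[-0.28,-0.04,-0.05,0]])

```text
clock: 16.5
eef_pos: [-353.5, -740.3, 417.4]
eef_rot: [3.044, 0.341, 1.27]
wrist_force: [0.6, 0.7, 0.4]
finger_gap: 84.8
finger_force: 0.0
```

Emit:
move_arm(moves=[[-0.28,-0.04,-0.05,0]])

```text
clock: 16.6
eef_pos: [-356.5, -747.8, 419.2]
eef_rot: [3.047, 0.37, 1.267]
wrist_force: [-0.2, -0.3, -0.1]
finger_gap: 85.3
finger_force: 0.0
```

Emit:
move_arm(moves=[[-0.28,-0.04,-0.05,0]])

```text
clock: 16.7
eef_pos: [-359.5, -754.5, 422.3]
eef_rot: [3.051, 0.399, 1.264]
wrist_force: [0.0, -0.4, -0.3]
finger_gap: 84.8
finger_force: 0.0
```

Emit:
move_arm(moves=[[-0.28,-0.04,-0.05,0]])

```text
clock: 16.8
eef_pos: [-362.4, -760.6, 426.5]
eef_rot: [3.054, 0.428, 1.261]
wrist_force: [-0.1, 0.2, -0.6]
finger_gap: 84.8
finger_force: 0.0
```

Emit:
move_arm(moves=[[-0.28,-0.04,-0.05,0]])

```text
clock: 16.9
eef_pos: [-365.2, -765.9, 431.9]
eef_rot: [3.057, 0.458, 1.258]
wrist_force: [-0.1, -0.1, 0.0]
finger_gap: 84.9
finger_force: 0.0
```

Emit:
move_arm(moves=[[-0.28,-0.04,-0.05,0]])

```text
clock: 17.0
eef_pos: [-367.9, -770.5, 438.5]
eef_rot: [3.06, 0.487, 1.255]
wrist_force: [-0.1, 0.3, -0.6]
finger_gap: 84.9
finger_force: 0.0
```

Run:
```python
from h import *
s,Rm=t_dev()
```

```text
t 17.0 pos [-367.8958 -770.5354  438.4757] rpy [3.0605 0.4868 1.2554] q [-2.118  0.846  0.236  0.187  1.601 -1.773] F [-0.0938  0.2727 -0.5766] gap 84.9 ff 0.0
lean 28.248416943951245 az -98.21226779675108 to go: az -116.5691881810861 ang 17.134919738355762 tool y [ 0.9593 -0.2731  0.0716]
```

Emit:
move_arm(moves=[[-0.28,-0.04,0.05,0]])

```text
clock: 17.1
eef_pos: [-372.0, -782.6, 434.7]
eef_rot: [3.064, 0.518, 1.253]
wrist_force: [-0.7, -0.2, -0.0]
finger_gap: 84.9
finger_force: 0.0
```

Emit:
move_arm(moves=[[-0.28,-0.04,0.05,0]])

```text
clock: 17.2
eef_pos: [-376.1, -794.7, 427.4]
eef_rot: [3.067, 0.545, 1.25]
wrist_force: [0.4, -0.2, -0.8]
finger_gap: 85.0
finger_force: 0.0
```

Emit:
move_arm(moves=[[-0.28,-0.04,0.05,0]])

```text
clock: 17.3
eef_pos: [-379.8, -805.4, 423.4]
eef_rot: [3.069, 0.572, 1.248]
wrist_force: [-0.5, 0.4, -0.0]
finger_gap: 85.1
finger_force: 0.0
```

Emit:
move_arm(moves=[[-0.28,-0.04,0.05,0]])

```text
clock: 17.4
eef_pos: [-383.4, -815.0, 421.5]
eef_rot: [3.072, 0.601, 1.245]
wrist_force: [-0.3, -0.3, -0.1]
finger_gap: 85.3
finger_force: 0.0
```

Emit:
move_arm(moves=[[-0.28,-0.04,0.05,0]])

```text
clock: 17.5
eef_pos: [-386.8, -823.7, 421.3]
eef_rot: [3.075, 0.631, 1.243]
wrist_force: [0.5, -0.5, 0.0]
finger_gap: 85.3
finger_force: 0.0
```

Emit:
move_arm(moves=[[-0.28,-0.04,0.05,0]])

```text
clock: 17.6
eef_pos: [-390.1, -831.4, 422.5]
eef_rot: [3.078, 0.66, 1.24]
wrist_force: [-0.9, -0.8, 0.6]
finger_gap: 84.9
finger_force: 0.0
```

Emit:
move_arm(moves=[[-0.28,-0.04,0.05,0]])

```text
clock: 17.7
eef_pos: [-393.3, -838.2, 425.1]
eef_rot: [3.081, 0.689, 1.238]
wrist_force: [-0.2, 0.1, -0.1]
finger_gap: 84.8
finger_force: 0.0
```

Emit:
move_arm(moves=[[-0.28,-0.04,0.05,0]])

```text
clock: 17.8
eef_pos: [-396.2, -844.3, 429.0]
eef_rot: [3.084, 0.718, 1.236]
wrist_force: [-0.7, -0.3, 0.1]
finger_gap: 85.1
finger_force: 0.0
```

Run:
```python
from h import *
s,Rm=t_dev()
```

```text
t 17.8 pos [-396.243  -844.3035  428.9813] rpy [3.0836 0.7176 1.2358] q [-2.103  0.905  0.236  0.193  1.306 -1.772] F [-0.6907 -0.3477  0.1071] gap 85.1 ff 0.0
lean 41.22461587480422 az -104.14796326963419 to go: az -107.8489080945147 ang 3.779305187749234 tool y [ 0.9554 -0.2922  0.0437]
```

Emit:
move_arm(moves=[[-0.28,-0.04,0.05,0]])

```text
clock: 17.9
eef_pos: [-399.1, -849.6, 434.1]
eef_rot: [3.086, 0.746, 1.234]
wrist_force: [0.4, -0.6, -0.1]
finger_gap: 84.8
finger_force: 0.0
```

Emit:
move_arm(moves=[[-0.28,-0.04,0.05,0]])

```text
clock: 18.0
eef_pos: [-401.8, -854.1, 440.4]
eef_rot: [3.089, 0.775, 1.232]
wrist_force: [0.4, -0.4, -0.1]
finger_gap: 85.2
finger_force: 0.0
```

Run:
```python
from h import *
s,Rm=t_dev()
az=np.radians(-104.4); yt=np.array([-np.sin(az),np.cos(az),0])
for R_ in [Rm]:
    y=yt-(yt@R_[:,2])*R_[:,2]; print('turn', np.arctan2(-y@R_[:,0],y@R_[:,1]))
for w in ([-270,-600,430],[0,-620,400],[330,-500,400],[480,-260,330],[560,-160,260]): print(w,(Rm.T@(np.array(w)-s['eef_pos'])/1000).round(3))
```

```text
t 18.0 pos [-401.7819 -854.0773  440.393 ] rpy [3.0892 0.7751 1.2316] q [-2.102  0.904  0.236  0.196  1.249 -1.773] F [ 0.3754 -0.3547 -0.0847] gap 85.2 ff 0.0
lean 44.48815525695601 az -105.14858132034755 to go: az -49.37544278708387 ang 0.7346152568537662 tool y [ 0.9539 -0.2977  0.0374]
turn -0.06276762888807563
[-270, -600, 430] [ 0.21   0.05  -0.189]
[0, -620, 400] [ 0.281  0.312 -0.203]
[330, -500, 400] [ 0.441  0.591 -0.345]
[480, -260, 330] [ 0.687  0.66  -0.485]
[560, -160, 260] [ 0.822  0.704 -0.517]
```

Emit:
move_arm(moves=[[0.21,0.05,-0.189,-0.06],[0.21,0.05,-0.189,-0.06],[0.21,0.05,-0.189,-0.06],[0.21,0.05,-0.189,-0.06],[0.21,0.05,-0.189,-0.06],[0.21,0.05,-0.189,-0.06],[0.281,0.312,-0.203,-0.06],[0.281,0.312,-0.203,-0.06],[0.281,0.312,-0.203,-0.06],[0.281,0.312,-0.203,-0.06],[0.281,0.312,-0.203,-0.06],[0.281,0.312,-0.203,-0.06]], jaw=0.093)

```text
clock: 19.2
eef_pos: [-2.2, -619.7, 402.1]
eef_rot: [-3.137, 0.777, 1.315]
wrist_force: [0.0, -0.0, 0.0]
finger_gap: 93.0
finger_force: 0.0
```

Run:
```python
from h import *
s,Rm=t_dev()
for w in ([0,-620,400],[330,-500,400],[480,-260,330],[588,-114,213]): print(w,(Rm.T@(np.array(w)-s['eef_pos'])/1000).round(3))
```

```text
t 19.2 pos [  -2.2425 -619.7313  402.0712] rpy [-3.137   0.7773  1.3146] q [-1.547 -0.021  1.613 -0.277  0.813 -1.176] F [ 0.0483 -0.0426  0.0316] gap 93.0 ff 0.0
lean 44.53668152038872 az -105.05341643409434 to go: az -50.28480506858839 ang 0.6529995852074117 tool y [ 0.9665 -0.2565 -0.0033]
[0, -620, 400] [0.002 0.002 0.001]
[330, -500, 400] [ 0.144  0.29  -0.14 ]
[480, -260, 330] [ 0.386  0.374 -0.28 ]
[588, -114, 213] [ 0.588  0.441 -0.315]
```

Emit:
move_arm(moves=[[0.144,0.29,-0.14,0],[0.144,0.29,-0.14,0],[0.144,0.29,-0.14,0],[0.144,0.29,-0.14,0],[0.144,0.29,-0.14,0],[0.144,0.29,-0.14,0],[0.144,0.29,-0.14,0],[0.386,0.374,-0.28,0],[0.386,0.374,-0.28,0],[0.386,0.374,-0.28,0],[0.386,0.374,-0.28,0],[0.386,0.374,-0.28,0]])

```text
clock: 20.4
eef_pos: [456.2, -294.5, 340.4]
eef_rot: [-3.139, 0.774, 1.314]
wrist_force: [0.1, -1.3, 0.5]
finger_gap: 92.9
finger_force: 0.0
```

Run:
```python
from h import *
s,Rm=t_dev()
for w in ([480,-260,330],[588,-114,213]): print(w,(Rm.T@(np.array(w)-s['eef_pos'])/1000).round(3))
```

```text
t 20.4 pos [ 456.1866 -294.543   340.4417] rpy [-3.1388  0.7743  1.3141] q [-0.289  0.187  1.527 -0.781  1.45   0.078] F [ 0.108  -1.2976  0.4569] gap 92.9 ff 0.0
lean 44.36653167922424 az -104.93544093222144 to go: az -64.77356290426115 ang 0.7369120507055774 tool y [ 0.9667 -0.2558 -0.002 ]
[480, -260, 330] [ 0.036  0.014 -0.02 ]
[588, -114, 213] [ 0.238  0.082 -0.055]
```

Emit:
move_arm(moves=[[0.238,0.082,-0.055,0],[0.238,0.082,-0.055,0],[0.238,0.082,-0.055,0],[0.238,0.082,-0.055,0],[0.238,0.082,-0.055,0],[0.238,0.082,-0.055,0],[0.238,0.082,-0.055,0]])

```text
clock: 21.1
eef_pos: [588.0, -114.8, 211.9]
eef_rot: [-3.135, 0.774, 1.318]
wrist_force: [-0.5, -0.5, -0.8]
finger_gap: 93.0
finger_force: 0.0
```

Run:
```python
from h import *
s,Rm=t_dev()
c=viewer.camera('wrist'); cv2.imwrite('pics/w4.png',c['frame']); np.savez('w4',**{k:np.array(v) for k,v in c.items()})
P=cloud(c); h=cv2.cvtColor(c['frame'],cv2.COLOR_BGR2HSV)
m=(P[...,2]>70)&(P[...,2]<122)&(P[...,1]<-190)&(P[...,1]>-345)&(abs(P[...,0]-550)<60); q=P[m]; print(len(q),q.min(0),q.max(0))
b=P[m&(h[...,0]>100)&(h[...,0]<130)&(h[...,1]>130)]; print('blue',len(b),b.min(0),b.max(0),np.median(b,0))
# cylinder axis fit, r=29
from scipy.optimize import least_squares
w=q[q[:,2]>88]
def f(p):
    d=np.array([np.sin(p[2]),np.cos(p[2]),p[4]]); d/=np.linalg.norm(d)
    v=w-np.array([p[0],-265,p[3]]); return np.linalg.norm(np.cross(v,d),axis=1)-29
o=least_squares(f,[550,0,.25,85,0],loss='soft_l1'); print('x at y=-265',o.x,np.degrees(o.x[2]),np.std(f(o.x)))
t=dict(np.load('top.npz')); Q=cloud(t); mm=(Q[...,2]>88)&(Q[...,2]<122)&(Q[...,1]<-190)&(Q[...,1]>-345)&(abs(Q[...,0]-550)<60); w=Q[mm]
o=least_squares(f,[550,0,.25,85,0],loss='soft_l1'); print('top: ',o.x,np.degrees(o.x[2]),np.std(f(o.x)))
```

```text
t 21.1 pos [ 588.0032 -114.8017  211.9319] rpy [-3.1345  0.7741  1.3184] q [ 0.049  0.561  1.318 -0.728  1.558  0.428] F [-0.543  -0.485  -0.8155] gap 93.0 ff 0.0
lean 44.35507398706145 az -105.04063933734015 to go: az -60.23381760366958 ang 0.7866507186882431 tool y [ 0.9671 -0.2545 -0.005 ]
2910 [ 510.2748 -330.1156   70.0034] [ 592.8551 -204.6341  115.6174]
blue 1322 [ 537.747  -222.8509   70.0034] [ 592.8551 -204.6341  115.1879] [ 565.8422 -212.5904   91.5073]
x at y=-265 [551.793  580.3725   0.2528  84.971   -0.026 ] 14.483623399793474 5.110190662773899
top:  [ 550.665  6121.8231    0.2518   84.2316   -0.0003] 14.428950606708323 2.287513487566898
```

View pics/w4.png

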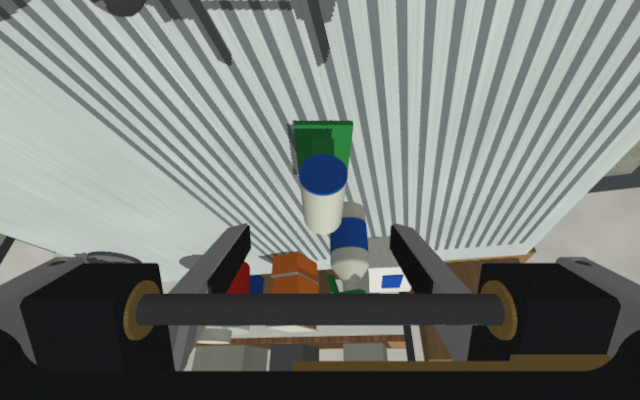

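Emit:
move_arm(moves=[[-0.0037,0.0032,0.03,0],[-0.0037,0.0032,0.07,0],[-0.0037,0.0032,0.11,0],[-0.0037,0.0032,0.15,0],[-0.0037,0.0032,0.18,0],[-0.0037,0.0032,0.195,0],[-0.0037,0.0032,0.2,0],[-0.0037,0.0032,0.2,0],[-0.0037,0.0032,0.2,0]])

```text
clock: 22.05
eef_pos: [554.3, -253.5, 73.8]
eef_rot: [-3.139, 0.774, 1.314]
wrist_force: [0.3, 0.3, -0.3]
finger_gap: 92.9
finger_force: 0.0
```

Emit:
move_arm(moves=[[0,0,0,0],[0,0,0,0],[0,0,0,0],[0,0,0,0],[0,0,0,0],[0,0,0,0],[0,0,0,0]], jaw=0.045, squeeze=20)

```text
clock: 22.75
eef_pos: [553.9, -254.0, 72.6]
eef_rot: [-3.137, 0.774, 1.315]
wrist_force: [3.4, -0.5, 2.3]
finger_gap: 56.3
finger_force: 20.0
```

Run:
```python
from h import *
s,Rm=t_dev()
```

```text
t 22.75 pos [ 553.8668 -254.0177   72.5627] rpy [-3.1368  0.7741  1.3152] q [-0.178  0.665  1.513 -0.843  1.203  0.496] F [ 3.3756 -0.477   2.3192] gap 56.3 ff 20.0
lean 44.35467094147505 az -105.03369922934387 to go: az -60.56039794113617 ang 0.7841976441805346 tool y [ 0.9667 -0.256  -0.0034]
```

Emit:
move_arm(moves=[[-0.007,0,-0.007,0],[-0.02,0,-0.02,0],[-0.04,0,-0.041,0],[-0.065,0,-0.066,0],[-0.09,0,-0.092,0],[-0.112,0,-0.114,0],[-0.119,0,-0.122,0],[-0.105,-0.005,-0.14,0],[-0.08,-0.018,-0.17,0]], squeeze=35)

```text
clock: 23.65
eef_pos: [551.8, -190.6, 249.8]
eef_rot: [-3.135, 0.774, 1.313]
wrist_force: [0.1, 0.5, -0.7]
finger_gap: 56.3
finger_force: 34.9
```

Run:
```python
from h import *
s,Rm=t_dev(); shift([553.5,246.7,250])
```

```text
t 23.65 pos [ 551.8057 -190.6098  249.7584] rpy [-3.1348  0.774   1.3131] q [-0.074  0.442  1.405 -0.758  1.505  0.322] F [ 0.1167  0.4651 -0.7408] gap 56.3 ff 34.9
lean 44.35039224535924 az -105.32723110900794 to go: az -50.18383677745534 ang 0.9203108238375912 tool y [ 0.9657 -0.2595 -0.0049]
t 23.65 pos [ 551.8057 -190.6098  249.7584] rpy [-3.1348  0.774   1.3131] q [-0.074  0.442  1.405 -0.758  1.505  0.322] F [ 0.1167  0.4651 -0.7408] gap 56.3 ff 34.9
tool shift m [ 0.3025 -0.1118 -0.2953]
```

Emit:
move_arm(moves=[[0.02,-0.007,-0.02,0],[0.048,-0.018,-0.047,0],[0.08,-0.03,-0.078,0],[0.113,-0.042,-0.11,0],[0.146,-0.054,-0.143,0],[0.18,-0.066,-0.175,0],[0.213,-0.079,-0.208,0],[0.246,-0.091,-0.24,0],[0.275,-0.102,-0.268,0],[0.295,-0.109,-0.288,0],[0.3025,-0.112,-0.295,0],[0.3025,-0.112,-0.295,0]])

```text
clock: 24.85
eef_pos: [552.5, 247.8, 248.9]
eef_rot: [-3.134, 0.775, 1.318]
wrist_force: [0.1, -0.6, -0.5]
finger_gap: 56.3
finger_force: 34.9
```

Run:
```python
from h import *
s,Rm=t_dev()
```

```text
t 24.85 pos [552.4678 247.8475 248.9116] rpy [-3.1341  0.7751  1.318 ] q [ 0.572  0.776  0.886 -0.554  2.039  0.717] F [ 0.1454 -0.6006 -0.5101] gap 56.3 ff 34.9
lean 44.40906926199303 az -105.09455590257684 to go: az -55.43033337404139 ang 0.7667498658199272 tool y [ 0.9669 -0.2552 -0.0053]
```

Emit:
move_arm(moves=[[0,0,0,-0.05],[0,0,0,-0.15],[0,0,0,-0.27],[0,0,0,-0.4],[0,0,0,-0.53],[0,0,0,-0.66],[0,0,0,-0.79],[0,0,0,-0.92],[0,0,0,-1.05],[0,0,0,-1.18],[0,0,0,-1.31],[0,0,0,-1.44]])

```text
clock: 26.05
eef_pos: [553.0, 245.2, 250.0]
eef_rot: [-2.371, 0.083, 2.79]
wrist_force: [-0.1, -0.3, -0.6]
finger_gap: 56.3
finger_force: 34.9
```

Emit:
move_arm(moves=[[0,0,0,-0.13],[0,0,0,-0.26],[0,0,0,-0.39],[0,0,0,-0.52],[0,0,0,-0.65],[0,0,0,-0.78],[0,0,0,-0.91],[0,0,0,-1.04],[0,0,0,-1.17],[0,0,0,-1.3],[0,0,0,-1.42],[0,0,0,-1.53]])

```text
clock: 27.25
eef_pos: [553.0, 245.2, 250.0]
eef_rot: [-2.987, -0.762, -2.059]
wrist_force: [0.3, -0.1, -0.9]
finger_gap: 56.2
finger_force: 34.9
```

Emit:
move_arm(moves=[[0,0,0,-0.08],[0,0,0,-0.13],[0,0,0,-0.16],[0,0,0,-0.17],[0,0,0,-0.17]])

```text
clock: 27.75
eef_pos: [552.9, 246.0, 250.0]
eef_rot: [3.138, -0.774, -1.83]
wrist_force: [-0.6, -0.4, -0.5]
finger_gap: 56.1
finger_force: 34.9
```

Run:
```python
from h import *
s,Rm=t_dev()
for n in ('side','top'):
    c=viewer.camera(n); np.savez(n+'5',**{k:np.array(v) for k,v in c.items()})
c=np.load('side5.npz'); cv2.imwrite('pics/s5.png',cv2.resize(c['frame'][40:220,190:350],None,fx=3,fy=3))
```

```text
t 27.75 pos [552.9047 246.023  249.9992] rpy [ 3.1376 -0.7742 -1.83  ] q [ 0.569  0.774  0.887 -0.554  2.039 -2.423] F [-0.6246 -0.3822 -0.5379] gap 56.1 ff 34.9
lean 44.35813202233353 az -105.18094160009836 to go: az -54.522844882131075 ang 0.8446882137095941 tool y [-0.9659  0.2591  0.0029]
```

View pics/s5.png

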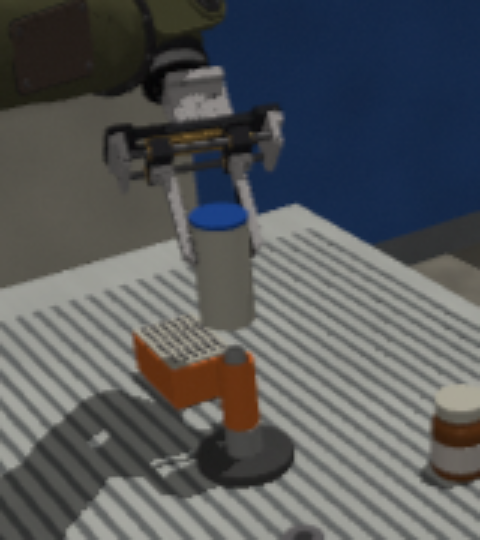

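The side crop shows the bottle upside down (blue end at (218,215)) just above the seated sleeve (238,390), hanging straight. Measure the offset.

```bash
cat > cyl.py <<'E'
from h import *
from scipy.optimize import least_squares
def cyl(w,r,zr):
    f=lambda p:np.linalg.norm(np.cross(w-[p[0],p[1],zr],(lambda d:d/np.linalg.norm(d))(np.array([p[2],p[3],1]))),axis=1)-r
    o=least_squares(f,[*w.mean(0)[:2],0,0],loss='soft_l1'); return o.x,np.std(f(o.x))
def measure(c):
    P=cloud(c);h=cv2.cvtColor(c['frame'],cv2.COLOR_BGR2HSV); near=(abs(P[...,0]-556)<50)&(abs(P[...,1]-255)<50)
    z=P[...,2]
    o=P[near&(h[...,0]<18)&(h[...,1]>120)&(z>55)&(z<128)]; print('sleeve',len(o),circ(o[:,:2],20),o[:,2].max())
    b=near&(h[...,0]>100)&(h[...,0]<130)&(h[...,1]>130)&(z>140); B=P[b]; print('blue',len(B),np.median(B,0),B.min(0),B.max(0))
    zt=np.median(B[:,2]); w=P[near&(h[...,1]<70)&(z<zt-8)&(z>zt-105)&~b&(np.hypot(P[...,0]-556,P[...,1]-255)<34)]
    print('bottle',len(w),w[:,2].min(),w[:,2].max()); x,s=cyl(w,29,zt-60); print('centre@z',zt-60,x,'resid',s)
    return o,B,w
E
python3 - <<'E'
from cyl import *
c=dict(np.load('side5.npz')); measure(c)
c=dict(np.load('top5.npz')); P=cloud(c); h=cv2.cvtColor(c['frame'],cv2.COLOR_BGR2HSV); b=(h[...,0]>100)&(h[...,0]<130)&(h[...,1]>130)&(abs(P[...,0]-556)<50)&(abs(P[...,1]-255)<50); B=P[b]; print('top blue',len(B),B.min(0) if len(B) else '',B.max(0) if len(B) else '')
E
```

```text
sleeve 242 [555.788  257.3119] 127.31962456759254
blue 149 [553.4521 254.4608 292.1187] [525.7858 226.5173 287.4583] [590.6791 288.5236 296.5669]
bottle 586 187.25474787946473 284.0858272980268
centre@z 232.11873746747386 [554.646  259.127    0.0117  -0.0286] resid 2.13519626596914
top blue 640 [526.8782 231.6038 269.6576] [583.6906 288.4335 296.8291]
```

Run:
```python
from h import *
s,Rm=st()
for dz in (-0,-35,-60,-90,-120,-136,-141): print(dz,(Rm.T@np.array([1.7,-1.0,dz])/1000).round(4))
```

```text
t 27.85 pos [552.8403 246.5076 249.9054] rpy [ 3.1378 -0.7742 -1.8299] q [ 0.57   0.774  0.887 -0.554  2.039 -2.423] F [-0.7293 -0.1159 -1.7013] gap 56.8 ff 34.9
0 [ 0.0004 -0.0019  0.0004]
-35 [-0.0241 -0.002   0.0254]
-60 [-0.0416 -0.0021  0.0433]
-90 [-0.0625 -0.0021  0.0647]
-120 [-0.0835 -0.0022  0.0862]
-136 [-0.0947 -0.0023  0.0976]
-141 [-0.0982 -0.0023  0.1012]
```

Emit:
move_arm(moves=[[0.0004,-0.0019,0.0004,0],[-0.008,-0.0019,0.009,0],[-0.016,-0.002,0.0172,0],[-0.0241,-0.002,0.0254,0],[-0.03,-0.002,0.0314,0],[-0.036,-0.002,0.0376,0],[-0.0416,-0.0021,0.0433,0],[-0.0416,-0.0021,0.0433,0]])

```text
clock: 28.65
eef_pos: [554.2, 246.0, 188.5]
eef_rot: [3.135, -0.775, -1.827]
wrist_force: [-0.9, 0.1, -1.5]
finger_gap: 56.1
finger_force: 34.9
```

Run:
```python
from cyl import *
st(); measure(viewer.camera('side')); print((rot(manip.read_state()['eef_rot']).T@np.array([0,0,-1.])).round(4))
```

```text
t 28.65 pos [554.2085 246.033  188.5044] rpy [ 3.1354 -0.7754 -1.827 ] q [ 0.568  0.818  0.955 -0.53   1.944 -2.363] F [-0.8692  0.1096 -1.4884] gap 56.1 ff 34.9
sleeve 173 [555.5653 257.845 ] 110.39774991865977
blue 139 [553.0481 251.635  230.3586] [527.3074 226.1719 225.3249] [584.484  283.6214 233.9951]
bottle 539 126.14941038520669 222.0052650268218
centre@z 170.35855778493385 [555.5411 259.2063   0.0131  -0.0279] resid 2.0315654232460307
[-0.6995 -0.0037  0.7146]
```

Emit:
move_arm(moves=[[-0.0063,-0.0003,0.0079,0],[-0.0133,-0.0004,0.015,0],[-0.0203,-0.0004,0.0221,0],[-0.0273,-0.0005,0.0293,0],[-0.0343,-0.0005,0.0364,0],[-0.0413,-0.0005,0.0436,0],[-0.0469,-0.0005,0.0493,0],[-0.0504,-0.0005,0.0529,0],[-0.0525,-0.0006,0.055,0],[-0.0525,-0.0006,0.055,0]])

```text
clock: 29.7
eef_pos: [554.6, 245.2, 113.5]
eef_rot: [3.137, -0.774, -1.828]
wrist_force: [1.0, -0.1, -2.1]
finger_gap: 55.7
finger_force: 34.9
```

Run:
```python
from cyl import *
st(); measure(viewer.camera('side'))
```

```text
t 29.7 pos [554.5573 245.1578 113.5184] rpy [ 3.137  -0.7743 -1.8282] q [ 0.567  0.886  1.012 -0.51   1.833 -2.298] F [ 0.9987 -0.0974 -2.0988] gap 55.7 ff 34.9
sleeve 3 [507.1535 263.2604] 121.95310854884792
blue 144 [555.5899 252.1275 155.5184] [525.7771 224.6421 148.9465] [588.159  280.4763 158.553 ]
bottle 487 50.61716649973391 147.291710924011
centre@z 95.51839901360171 [555.6719 258.4852   0.0042  -0.0293] resid 1.9530425447270658
```

Bottom at ≈155; about 8 mm to go, in small steps until the force shows contact.

Emit:
move_arm(moves=[[-0.0014,0,0.0014,0],[-0.0028,0,0.0029,0],[-0.0042,0,0.0043,0],[-0.0042,0,0.0043,0],[-0.0042,0,0.0043,0]])

```text
clock: 30.25
eef_pos: [554.5, 245.2, 107.7]
eef_rot: [3.137, -0.774, -1.828]
wrist_force: [-0.4, 0.1, -0.9]
finger_gap: 56.2
finger_force: 34.9
```

Emit:
move_arm(moves=[[-0.0007,0,0.0007,0],[-0.0007,0,0.0007,0],[-0.0007,0,0.0007,0]])

```text
clock: 30.55
eef_pos: [554.6, 245.2, 106.7]
eef_rot: [3.137, -0.774, -1.828]
wrist_force: [1.0, 0.2, -0.9]
finger_gap: 55.5
finger_force: 34.9
```

Emit:
move_arm(moves=[[-0.0007,0,0.0007,0],[-0.0007,0,0.0007,0],[-0.0007,0,0.0007,0]])

```text
clock: 30.85
eef_pos: [554.5, 245.2, 105.7]
eef_rot: [3.137, -0.774, -1.828]
wrist_force: [-0.2, -1.0, -0.9]
finger_gap: 56.3
finger_force: 34.9
```

Emit:
move_arm(moves=[[-0.0004,0,0.0004,0],[-0.0004,0,0.0004,0],[-0.0004,0,0.0004,0]])

```text
clock: 31.15
eef_pos: [554.6, 245.2, 105.2]
eef_rot: [3.137, -0.774, -1.828]
wrist_force: [0.1, -0.7, -0.4]
finger_gap: 56.4
finger_force: 34.9
```

Emit:
move_arm(moves=[[-0.0007,0,0.0007,0],[-0.0007,0,0.0007,0],[-0.0007,0,0.0007,0]])

```text
clock: 31.45
eef_pos: [554.6, 245.2, 105.1]
eef_rot: [3.138, -0.774, -1.829]
wrist_force: [-1.3, -0.6, 6.3]
finger_gap: 56.3
finger_force: 34.9
```

Emit:
move_arm(moves=[[-0.0005,0,0.0005,0],[-0.0005,0,0.0005,0],[-0.0005,0,0.0005,0]])

```text
clock: 31.75
eef_pos: [554.7, 245.2, 105.1]
eef_rot: [3.139, -0.775, -1.83]
wrist_force: [-3.5, -0.3, 9.4]
finger_gap: 56.4
finger_force: 34.9
```

Emit:
move_arm(moves=[[-0.0005,0,0.0005,0],[-0.0005,0,0.0005,0],[-0.0005,0,0.0005,0]])

```text
clock: 32.05
eef_pos: [554.7, 245.2, 105.0]
eef_rot: [3.14, -0.775, -1.831]
wrist_force: [-3.5, -1.0, 15.4]
finger_gap: 56.4
finger_force: 34.9
```

Emit:
move_arm(moves=[[0.0008,0,-0.0008,0],[0.0008,0,-0.0008,0]])

```text
clock: 32.25
eef_pos: [554.7, 245.2, 105.1]
eef_rot: [3.139, -0.774, -1.83]
wrist_force: [-2.5, -0.7, 8.4]
finger_gap: 56.4
finger_force: 34.9
```

Emit:
move_arm(moves=[[0,0,0,0],[0,0,0,0],[0,0,0,0],[0,0,0,0],[0,0,0,0],[0,0,0,0],[0,0,0,0],[0,0,0,0]], jaw=0.094)

```text
clock: 33.05
eef_pos: [554.5, 245.2, 103.9]
eef_rot: [3.137, -0.774, -1.828]
wrist_force: [0.5, 0.0, 0.1]
finger_gap: 93.8
finger_force: 0.0
```

Run:
```python
from cyl import *
st(); measure(viewer.camera('side'))
```

```text
t 33.05 pos [554.5494 245.2315 103.892 ] rpy [ 3.1372 -0.7742 -1.8282] q [ 0.567  0.896  1.016 -0.508  1.82  -2.29 ] F [0.4502 0.0289 0.1139] gap 93.8 ff 0.0
sleeve 3 [548.0321 260.7743] 127.74607834011044
blue 134 [553.603  250.9381 147.2658] [525.4722 225.57   142.5926] [582.9919 284.4255 151.4092]
bottle 451 42.34764250601006 139.26549857658358
centre@z 87.2657947552118 [556.2427 257.2723   0.0026   0.0083] resid 1.9344183223664395
```

Bottle free, upright, bottom at 147 mm. Retreat along the tool axis.

Emit:
move_arm(moves=[[0,0,-0.01,0],[0,0,-0.03,0],[0,0,-0.06,0],[0,0,-0.09,0],[0,0,-0.12,0],[0,0,-0.14,0],[0,0,-0.14,0],[0,0,-0.14,0],[0,0,-0.14,0]])

```text
clock: 34.0
eef_pos: [579.9, 339.0, 203.0]
eef_rot: [3.136, -0.775, -1.828]
wrist_force: [-0.5, 0.3, -1.1]
finger_gap: 94.1
finger_force: 0.0
```

Run:
```python
from cyl import *
st(); c=viewer.camera('side'); measure(c); cv2.imwrite('pics/s6.png',cv2.resize(c['frame'][40:220,190:350],None,fx=3,fy=3))
```

```text
t 34.0 pos [579.9131 339.0074 203.0383] rpy [ 3.1356 -0.7755 -1.8276] q [ 0.647  1.054  0.502 -0.545  2.17  -2.411] F [-0.466   0.2722 -1.1345] gap 94.1 ff 0.0
sleeve 1 [541.8441 277.9035] 99.89253398176038
blue 137 [553.7383 252.6423 147.1431] [526.4485 226.0527 143.3829] [584.0886 282.7401 150.9648]
bottle 454 42.308385500738154 139.04456016729955
centre@z 87.1430916000636 [556.0997 257.3136   0.0011  -0.0013] resid 1.8889819440568387
```

View pics/s6.png

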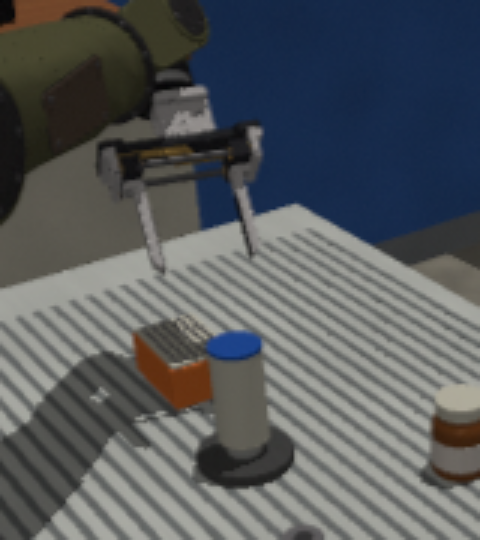

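The bottle hangs upright on the stand (blue end at (235,345)), and the gripper is clear.

```bash
python3 -c "
from cell import manip
print(manip.sign_off())"
```

```text
the job is handed in; nothing more can be done
None
```

The orange sleeve was lowered onto the stand's shoulder and released, and the bottle now rests upside down on the shaft top: last side view upright, base at 147 mm, gripper clear. I handed the job in at about 34 s; no verdict came back.

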